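Clear a rod maker's bench into its trays

ROBOT

A 6-joint arm with a two-finger parallel gripper is mounted at the origin on the work surface. World frame = base frame: x ahead of the robot, y to its left, z up, the work surface at z = 0. Lengths are in m, angles in rad, forces in N, time in s.
With the tool pointing down it reaches from about 0.35 to 0.775 m from the base axis. Payload 7.3 kg.
Tool frame: the origin (TCP) lies at the very end of the fingers, on their centre line; the grasp point (between the pads) lies 19 mm behind it (ctrl.pinch_z is the distance from the TCP to the grasp point, in m); z points along the fingers, y is the line along which they close (so a half turn about z gives the same grasp; the last joint's range is limited). The gripper opens to 92 mm and grips with 3 to 60 N. Pads are 19 mm wide; open, the fingers measure 130 mm over their backs; the gripper's body (75 mm by 190 mm) begins 47 mm behind the grasp point.
Start: joints at [-1.3, 0.342, 1.524, -0, 1.275, -0.146], TCP at [0.213, -0.48, 0.227] pointing down, gripper open.
Joint ranges: [-2.53, 2.53], [-0.77, 2.02], [0.04, 2.7], [-1, 4.14], [0.28, 2.66], [-3.11, 3.11]. Speed limits (rad/s): [2.57, 2.57, 3.14, 3.14, 3.14, 3.14].

INTERFACE

Orientations are given as a unit quaternion [x, y, z, w].
In Python, from cell import ctrl gives the robot as it stands.
- The arm moves only by the tool drive_tool, never from a script. Its argument "rows" is a list of rows, each an object with "offset": the shift along the tool's x, y, z scaled (see below), a list of three; "angular": the turn, a rotation vector about the tool's x, y, z scaled (see below), a list of three; "gripper": the opening, from -1 (shut) to 1 (fully open). A call has 1 to 8 rows; each row shifts and turns the commanded pose from where the row before left it, along the tool's axes as they then stand; what a row does not reach is not made up. The controller multiplies each number of a shift by 0.04 m and each number of a turn by 0.1 rad. A row lasts 1/12 s, in which the tool goes at most 41.7 mm and 7.16 degrees, less where a joint would pass 70% of its speed; a pose out of reach is approached as far as the arm can. A call with a number of a shift or a turn outside -1 to 1 is refused whole. A call with a gripper value outside its range is refused whole. The fingers move at their own pace and stop on an object; "newtons" is the grip in N (left out, the last holds). Time passes only in rows, so rows that do not move let the fingers close. It gives the time, the measured TCP pose, the force, the opening and the grip force at its end, in the units of the state.
- ctrl.state(): the state, without advancing time (a new reading comes with each control period).
- ctrl.capture(name): name is "scene" or "top"; returns (picture, depth): 400x640x3 uint8, red, green, blue; 400x640 float32, m along the optical axis (not along the pixel's ray), 0 where there is no reading.
- ctrl.calibration(name): a dict with "intrinsics" (3x3 intrinsics, pixels), "R" (3x3) and "t" (3): a world point X has camera coordinates R X + t. Camera axes: x right, y down, z forward; pixel columns grow to the right and rows downward; lengths in m; the calibration is good to about 2 mm. A picture is of the moment at which its call begins. calibration takes no time and is no camera call.
- ctrl.hand_in(): hands the job in; it is judged then, once.
The state is a dict: "time_s": time; "qpos": joint angles; "qvel": joint speeds; "tau": joint torques, N m; "eef_pos": TCP position; "tool_rot": TCP orientation; "ft_force": force on the tool from outside, world axes, zero at the start; "moment": the same for the moment, N m; "gripper_width": finger opening in m; "grasp_force": force on a finger pad.
Only numpy, scipy, OpenCV 4.12 (cv2) and the standard library are available. Lean on these libraries where they do the work, as an engineer would, in place of code of your own. Each camera call takes 0.05 s, during which the arm holds its last target. There are 200 camera calls.

TASK

Clear the rod maker's bench: lay both bamboo blanks flat on the floor of the long wooden tray, lengthwise and side by side, stand both thread spools upright on the floor of the square wooden tray, and stand the brass collar upright in the white dish. Set each thing down rather than dropping it, and leave the hand plane and the glue jar where they are.

Things in the scene. Friction and masses are not known exactly. Their poses are not given: they have to be found in the camera images.
- blank_a: a straight bamboo rod blank lying on the bench: an eight-sided stick 120 mm long and 20 mm across the flats, straw-coloured with two thin dark node rings, 30 g; it does not roll by itself. Origin at its centre (10 mm above what it lies on), x axis along its length. Same as the other blank; either may lie on either side of the tray
- blank_b: a straight bamboo rod blank lying on the bench: an eight-sided stick 120 mm long and 20 mm across the flats, straw-coloured with two thin dark node rings, 30 g; it does not roll by itself. Origin at its centre (10 mm above what it lies on), x axis along its length. Same as the other blank; either may lie on either side of the tray
- spool_a: a wooden thread spool standing on its end: 40 mm high, 36 mm diameter at the two end flanges (each 8 mm thick), narrower and wound with dark red thread between, 35 g. Origin at the centre of its underside, z axis up along the spool. Same as the other spool
- spool_b: a wooden thread spool standing on its end: 40 mm high, 36 mm diameter at the two end flanges (each 8 mm thick), narrower and wound with dark red thread between, 35 g. Origin at the centre of its underside, z axis up along the spool. Same as the other spool
- collar: a brass collar, a short tube standing on its end: 32 mm outside diameter, 23 mm bore, 26 mm high, 50 g. Origin at the centre of its underside, z axis up along the tube
- long_tray: the longer, oblong dark wooden tray, fixed to the bench: 140 mm (its x) by 190 mm (its y, lengthwise) outside, 18 mm high, walls and floor 6 mm thick, one open space 128 x 178 mm inside. Origin at the centre of its underside; the inner floor is 6 mm above it
- square_tray: the square dark wooden tray, fixed to the bench: 140 x 140 mm outside, 18 mm high, walls and floor 6 mm thick, one open space 128 x 128 mm inside. Origin at the centre of its underside; the inner floor is 6 mm above it
- dish: a round shallow white ceramic dish, fixed to the bench: 124 mm across the rim, 112 mm across the foot, 18 mm high, wall 4 mm, flat inner floor about 104 mm across and 6 mm above the underside. Origin at the centre of its underside
- plane: bystander, to be left alone: a wooden hand plane 130 x 45 mm, about 62 mm high with its steel blade, standing loose on the bench. Origin at the centre of its underside, x axis along its length
- jar: bystander, to be left alone: an amber glue jar, 50 mm diameter, 60 mm high, white cap, standing loose on the bench. Origin at the centre of its underside

How it is judged:
At the end, for the whole second after the job is handed in: On the tray floors (height within 4 mm): blanks within 20 deg of the long tray's length, centres within 57 mm across and 45 mm along; spools within 50 mm of the square tray's centre each way; collar within 40 mm of the dish's; spools and collar within 7 deg of upright; all at rest (x of blank_a in the frame of long_tray between -0.057 and 0.057 m and y of blank_a in the frame of long_tray between -0.045 and 0.045 m and z of blank_a in the frame of long_tray between 0.012 and 0.02 m and angle between the x axis of each of blank_a, blank_b and the y axis of long_tray, either way round below 0.35 rad and x of blank_b in the frame of long_tray between -0.057 and 0.057 m and y of blank_b in the frame of long_tray between -0.045 and 0.045 m and z of blank_b in the frame of long_tray between 0.012 and 0.02 m and x of spool_a in the frame of square_tray between -0.05 and 0.05 m and y of spool_a in the frame of square_tray between -0.05 and 0.05 m and z of spool_a in the frame of square_tray between 0.002 and 0.01 m and angle between each of spool_a, spool_b, collar's own z axis and vertical below 0.12 rad and x of spool_b in the frame of square_tray between -0.05 and 0.05 m and y of spool_b in the frame of square_tray between -0.05 and 0.05 m and z of spool_b in the frame of square_tray between 0.002 and 0.01 m and horizontal distance between collar and dish below 0.04 m and z of collar in the frame of dish between 0.002 and 0.01 m and linear speed of each of blank_a, blank_b, spool_a, spool_b, collar below 0.03 m/s and angular speed of each of blank_a, blank_b, spool_a, spool_b, collar below 0.3 rad/s); the robot touches nothing.
It fails at once if the hand plane or the glue jar is shifted by more than 20 mm (distance of any of plane, jar from where it was at the start of the episode above 0.02 m).
It fails at once if a thing is dropped or thrown (moves faster than 0.8 m/s, a fall of about 35 mm, while the fingers do not hold it) ((linear speed of blank_a above 0.8 m/s and contact force between the fingers and blank_a below 0.05 N) or (linear speed of blank_b above 0.8 m/s and contact force between the fingers and blank_b below 0.05 N) or (linear speed of spool_a above 0.8 m/s and contact force between the fingers and spool_a below 0.05 N) or (linear speed of spool_b above 0.8 m/s and contact force between the fingers and spool_b below 0.05 N) or (linear speed of collar above 0.8 m/s and contact force between the fingers and collar below 0.05 N)).
It also fails if it takes over 115 s, if anything falls off the work surface, if the arm or the gripper's body presses on something with over 40 N, if the wrist force passes 120 N, or if a joint passes its speed limit or range.

## Working session

There is one attempt and no reset: what is moved stays moved. The work goes in short steps, Python scripts to look and compute and a tool call to move; the robot and the scene stay as the last step left them, time stands still between calls to the robot, and variables do not carry over. Pictures are saved under pics/ and viewed, at most 14 in all, crops included, and the job is handed in when it is done.

Besides the shell and the picture viewer there is one more tool, called in YAML: its name, and indented under it one key for each argument. drive_tool: Moves the arm, as the interface text tells. Shifts and turns lie within -1 to 1; 1 stands for 0.04 m of shift or 0.1 rad of turn. Its arguments: {"type":"object","properties":{"rows":{"type":"array","items":{"type":"object","properties":{"offset":{"type":"array","items":{"type":"number","minimum":-1,"maximum":1}},"angular":{"type":"array","items":{"type":"number","minimum":-1,"maximum":1}},"gripper":{"type":"number"}}}},"newtons":{"type":"number"}},"required":["rows"]}

```bash
mkdir -p pics; ls
python3 - <<'E'
from cell import ctrl
import cv2,numpy as np
s=ctrl.state();print(s)
for n in("top","scene"):
    p,d=ctrl.capture(n);cv2.imwrite(f"pics/{n}0.png",p[:,:,::-1]);np.save(f"{n}0.npy",d);c=ctrl.calibration(n);print(n,c)
E
```

```text
pics
{'time_s': 0.0, 'qpos': array([-1.30000776e+00,  3.42716382e-01,  1.52500833e+00, -2.97843522e-05,
        1.27537801e+00, -1.46019835e-01]), 'qvel': array([-4.38445905e-04,  3.64673238e-04, -1.14204949e-03,  3.68668861e-05,
       -3.98420752e-04, -9.21765741e-04]), 'tau': array([ 9.98138858e-04, -4.31250143e+01, -2.44216973e+01,  7.18521327e-02,
        5.60707622e-02, -1.23566715e-04]), 'eef_pos': array([ 0.21243795, -0.47966345,  0.22605128]), 'tool_rot': array([ 9.78361151e-01,  2.06903089e-01, -6.12880670e-05, -7.52680872e-04]), 'ft_force': array([ 0.42704887,  1.10681667, -1.02681155]), 'moment': array([ 0.05458456,  0.00070991, -0.02003667]), 'grasp_force': 0.0, 'gripper_width': 0.09156167596323958}
top {'intrinsics': array([[459.61051605,   0.        , 323.322011  ],
       [  0.        , 459.61051605, 199.25919519],
       [  0.        ,   0.        ,   1.        ]]), 'R': array([[ 0.02541272, -0.99967396, -0.00248242],
       [-0.99772342, -0.02520781, -0.06255033],
       [ 0.06246736,  0.00406635, -0.99803872]]), 't': array([-0.01740672,  0.55356931,  0.98669982])}
scene {'intrinsics': array([[427.94808036,   0.        , 312.4560202 ],
       [  0.        , 427.94808036, 200.5850967 ],
       [  0.        ,   0.        ,   1.        ]]), 'R': array([[ 0.73003852,  0.68331127, -0.01137852],
       [ 0.49699772, -0.54226514, -0.67745243],
       [-0.46908105,  0.48891127, -0.73547858]]), 't': array([-0.39058061, -0.24692559,  1.35984325])}
```

View pics/top0.png

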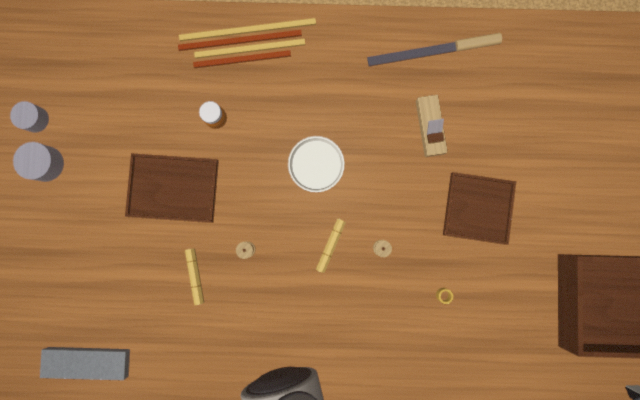

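View pics/scene0.png

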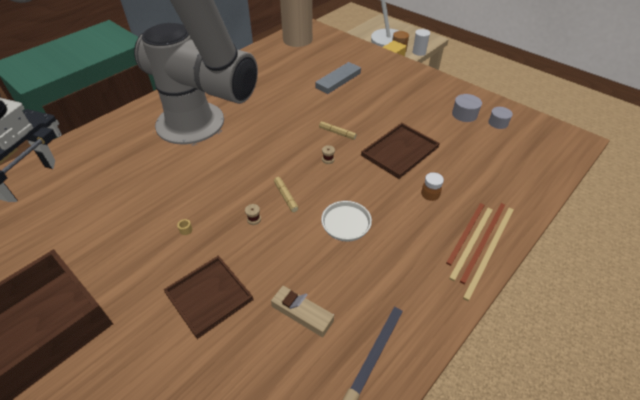

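Top view: blanks at (194,276) and (330,246), spools at (244,250) and (383,248), collar (446,296), dish (316,164), long tray (172,188), square tray (480,208), jar (210,112), plane (432,125). In the scene view nothing is tipped over.

```bash
cat > h.py <<'E'
from cell import ctrl
import cv2,numpy as np
def world(d,n="top"):
    c=ctrl.calibration(n);K,R,t=c["intrinsics"],c["R"],c["t"]
    v,u=np.mgrid[:400,:640];P=np.stack([(u-K[0,2])/K[0,0]*d,(v-K[1,2])/K[1,1]*d,d],-1)
    return (P-t)@R
def blobs(d,lo=.007,boxes=None):
    W=world(d);m=((W[...,2]>lo)&(W[...,2]<.08)&(d>0)).astype(np.uint8)
    n,l,s,c=cv2.connectedComponentsWithStats(m)
    for i in range(1,n):
        if 25<s[i,4]<9000 :
            p=W[l==i];z=np.percentile(p[:,2],90);q=p[p[:,2]>z-.008][:,:2].astype(np.float32)
            r=cv2.minAreaRect(q*1000)
            print("px",c[i].round(),"n",s[i,4],"ztop",round(float(z),4),"rect c",np.round(r[0],1),"size",np.round(r[1],1),"ang",round(r[2],1),"circ",np.round(cv2.minEnclosingCircle(q*1000)[0],1),"mean",(q.mean(0)*1000).round(1))
E
python3 - <<'E'
from h import *
blobs(np.load("top0.npy"))
p=cv2.imread("pics/top0.png");cv2.imwrite("pics/c1.png",cv2.resize(p[90:310,120:320],None,fx=3.0,fy=2.7*10/9,interpolation=2)[:600]) if 0 else cv2.imwrite("pics/c1.png",cv2.resize(p[140:310,120:345],None,fx=3.5,fy=3.5,interpolation=2)[:595])
cv2.imwrite("pics/c2.png",cv2.resize(p[140:310,310:530],None,fx=3.5,fy=3.5,interpolation=2))
E
```

```text
px [246.  29.] n 639 ztop 0.0115 rect c [934.5 178.4] size [ 14.8 309.7] ang 8.5 circ [935.9 178.6] mean [934.1 180. ]
px [240.  40.] n 609 ztop 0.0112 rect c [909.8 194.9] size [ 14.4 279.7] ang 8.4 circ [907.8 194.6] mean [909.7 194. ]
px [437.  49.] n 1358 ztop 0.0244 rect c [ 897.3 -255.3] size [ 23.8 274.1] ang 11.7 circ [ 899.2 -254.9] mean [ 913.  -336.2]
px [248.  48.] n 532 ztop 0.0114 rect c [891.1 172. ] size [ 14.9 249.5] ang 8.2 circ [896.5 172.8] mean [890.8 173.6]
px [242.  58.] n 470 ztop 0.0114 rect c [866.2 188. ] size [ 14.  219.5] ang 8.7 circ [868.9 188.4] mean [866.5 187.7]
px [431. 126.] n 1360 ztop 0.0448 rect c [ 704.3 -239.9] size [43.7 33.7] ang 10.3 circ [ 704.5 -239.1] mean [ 705.2 -239.4]
px [ 28. 117.] n 856 ztop 0.0428 rect c [718.3 647.3] size [61.5 58.7] ang 71.6 circ [717.2 648.5] mean [718.3 646.6]
px [213. 115.] n 544 ztop 0.0626 rect c [730.5 241.3] size [44.2 42. ] ang 46.0 circ [730.6 241.6] mean [730.  240.9]
px [316. 164.] n 1487 ztop 0.0188 rect c [631.   15.7] size [119.6 120.7] ang 1.4 circ [631.5  14.7] mean [635.3  15.9]
px [ 37. 162.] n
[... 500 characters left out ...]
43 rect c [ 451.1 -132.6] size [31.8 34.3] ang 1.9 circ [ 451.  -132.6] mean [ 451.1 -132.5]
px [245. 250.] n 259 ztop 0.0426 rect c [440.5 161.6] size [34.1 34.6] ang 26.8 circ [440.3 161.9] mean [440.5 161.5]
px [194. 276.] n 570 ztop 0.0222 rect c [379.6 272.7] size [120.1  20.6] ang 12.2 circ [379.6 272.3] mean [379.7 271.8]
px [600. 305.] n 7148 ztop 0.0661 rect c [ 348.4 -587.9] size [199.4 139.2] ang 0.3 circ [ 348.2 -588.8] mean [ 340.9 -542. ]
px [444. 296.] n 143 ztop 0.0284 rect c [ 353.  -268.8] size [30.  30.3] ang 84.2 circ [ 352.9 -269.6] mean [ 352.6 -268.7]
px [ 84. 364.] n 2692 ztop 0.0278 rect c [189.  498.8] size [ 61.9 182.6] ang 0.0 circ [190.6 498.7] mean [189.7 497.6]
```

View pics/c1.png

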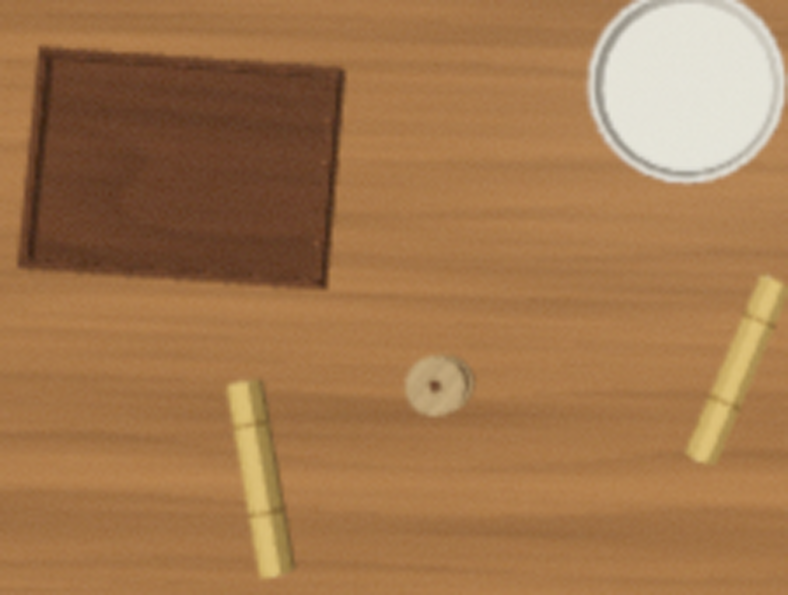

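View pics/c2.png

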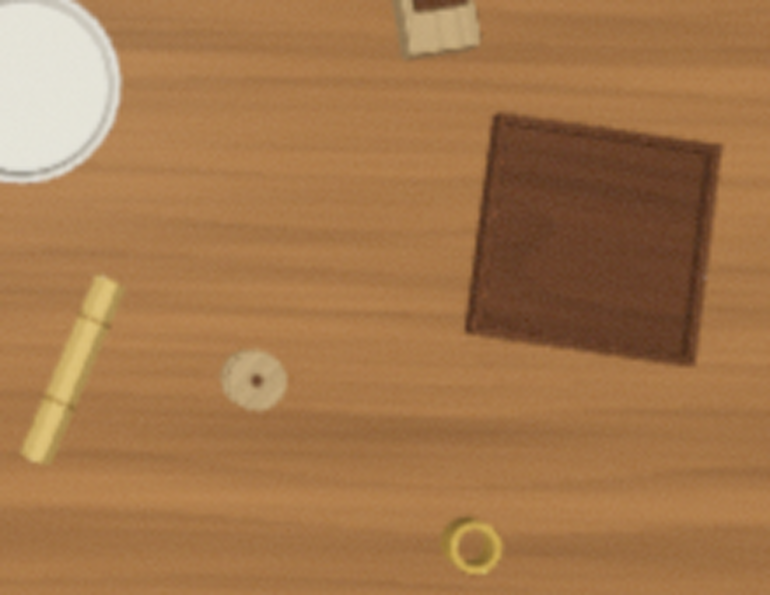

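```bash
cat > plan.py <<'E'
import sys
from cell import ctrl
import numpy as np
from scipy.spatial.transform import Rotation as R
# args: waypoints x,y,z(mm),psi(deg),nrows ; prints one averaged tool-frame row per waypoint step
s=ctrl.state();p=s["eef_pos"]*1000;r=R.from_quat(s["tool_rot"])
print("t",round(s["time_s"],2),"p",p.round(1),"psi",round(np.degrees(np.arctan2(*r.as_matrix()[[1,0],0])),1),"w",round(s["gripper_width"]*1000,1),"F",round(s["grasp_force"],1),"q",s["qpos"].round(2),"ft",s["ft_force"].round(1))
for a in sys.argv[1:]:
    x,y,z,psi,n=map(float,a.split(","));n=int(n)
    T=R.from_euler("z",psi,degrees=True)*R.from_euler("x",180,degrees=True)
    w=(r.inv()*T).as_rotvec()/n; step=(np.array([x,y,z])-p)/n
    print("->",a)
    for i in range(n):
        print("  o",np.round(r.inv().apply(step)/40,2).tolist(),"a",np.round(w/.1,2).tolist())
        r=r*R.from_rotvec(w)
    p=np.array([x,y,z]);r=T
E
python3 plan.py 353,-269,110,0,8 353,-269,5,0,5
```

```text
t 0.1 p [ 212.5 -479.7  226.1] psi 23.9 w 91.7 F 0.0 q [-1.3   0.34  1.52 -0.    1.28 -0.15] ft [0.1 0.5 0.9]
-> 353,-269,110,0,8
  o [0.67, -0.42, 0.36] a [-0.0, 0.0, 0.52]
  o [0.65, -0.46, 0.36] a [-0.0, 0.0, 0.52]
  o [0.62, -0.49, 0.36] a [-0.0, 0.0, 0.52]
  o [0.59, -0.52, 0.36] a [-0.0, 0.0, 0.52]
  o [0.57, -0.55, 0.36] a [-0.0, 0.0, 0.52]
  o [0.54, -0.58, 0.36] a [-0.0, 0.0, 0.52]
  o [0.51, -0.61, 0.36] a [-0.0, 0.0, 0.52]
  o [0.47, -0.63, 0.36] a [-0.0, 0.0, 0.52]
-> 353,-269,5,0,5
  o [0.0, -0.0, 0.52] a [0.0, 0.0, 0.0]
  o [0.0, -0.0, 0.52] a [0.0, 0.0, 0.0]
  o [0.0, -0.0, 0.52] a [0.0, 0.0, 0.0]
  o [0.0, -0.0, 0.52] a [0.0, 0.0, 0.0]
  o [0.0, -0.0, 0.52] a [0.0, 0.0, 0.0]
```

drive_tool:
  rows:
    - {"offset": [0.67, -0.42, 0.36], "angular": [0, 0, 0.52], "gripper": 0.5}
    - {"offset": [0.65, -0.46, 0.36], "angular": [0, 0, 0.52], "gripper": 0.5}
    - {"offset": [0.62, -0.49, 0.36], "angular": [0, 0, 0.52], "gripper": 0.5}
    - {"offset": [0.59, -0.52, 0.36], "angular": [0, 0, 0.52], "gripper": 0.5}
    - {"offset": [0.57, -0.55, 0.36], "angular": [0, 0, 0.52], "gripper": 0.5}
    - {"offset": [0.54, -0.58, 0.36], "angular": [0, 0, 0.52], "gripper": 0.5}
    - {"offset": [0.51, -0.61, 0.36], "angular": [0, 0, 0.52], "gripper": 0.5}
    - {"offset": [0.47, -0.63, 0.36], "angular": [0, 0, 0.52], "gripper": 0.5}
  newtons: 20

```text
time_s: 0.77
eef_pos: [0.3541, -0.2683, 0.1108]
tool_rot: [1.0, -0.001, -0.0, -0.0]
ft_force: [0.5, -1.0, -0.9]
gripper_width: 0.0687
grasp_force: 0.0
```

drive_tool:
  rows:
    - {"offset": [0, 0, 0], "angular": [0, 0, 0], "gripper": 0.5}
    - {"offset": [0, 0, 0], "angular": [0, 0, 0], "gripper": 0.5}

```text
time_s: 0.93
eef_pos: [0.3538, -0.2682, 0.1107]
tool_rot: [1.0, 0.002, -0.001, -0.001]
ft_force: [0.5, -1.1, 0.5]
gripper_width: 0.0689
grasp_force: 0.0
```

```bash
python3 plan.py 353,-269,5,0,5
```

```text
t 0.93 p [ 353.8 -268.2  110.7] psi 0.3 w 68.9 F 0.0 q [-0.82  0.34  1.9  -0.    0.91  0.75] ft [ 0.5 -1.1  0.5]
-> 353,-269,5,0,5
  o [-0.0, 0.0, 0.53] a [-0.0, 0.0, 0.01]
  o [-0.0, 0.0, 0.53] a [-0.0, 0.0, 0.01]
  o [-0.0, 0.0, 0.53] a [-0.0, 0.0, 0.01]
  o [-0.0, 0.0, 0.53] a [-0.0, 0.0, 0.01]
  o [-0.0, 0.0, 0.53] a [-0.0, 0.0, 0.01]
```

drive_tool:
  rows:
    - {"offset": [-0.02, 0.02, 0.6], "angular": [0, 0, 0], "gripper": 0.5}
    - {"offset": [0, 0, 0.7], "angular": [0, 0, 0], "gripper": 0.5}
    - {"offset": [0, 0, 0.7], "angular": [0, 0, 0], "gripper": 0.5}
    - {"offset": [0, 0, 0.45], "angular": [0, 0, 0], "gripper": 0.5}
    - {"offset": [0, 0, 0.2], "angular": [0, 0, 0], "gripper": 0.3}
    - {"offset": [0, 0, 0], "angular": [0, 0, 0], "gripper": -0.1}
    - {"offset": [0, 0, 0], "angular": [0, 0, 0], "gripper": -0.4}
    - {"offset": [0, 0, 0], "angular": [0, 0, 0], "gripper": -0.6}

```text
time_s: 1.6
eef_pos: [0.3534, -0.2717, 0.0066]
tool_rot: [1.0, 0.0, 0.001, 0.001]
ft_force: [0.2, -0.9, -0.0]
gripper_width: 0.0468
grasp_force: 0.0
```

drive_tool:
  rows:
    - {"offset": [0, 0, 0], "angular": [0, 0, 0], "gripper": -1}
    - {"offset": [0, 0, 0], "angular": [0, 0, 0], "gripper": -1}
    - {"offset": [0, 0, 0], "angular": [0, 0, 0], "gripper": -1}
    - {"offset": [0, 0, 0], "angular": [0, 0, 0], "gripper": -1}

```text
time_s: 1.93
eef_pos: [0.3533, -0.2712, 0.0064]
tool_rot: [1.0, 0.0, 0.001, 0.001]
ft_force: [-1.2, 0.2, 6.7]
gripper_width: 0.0317
grasp_force: 20.0
```

```bash
python3 plan.py 353,-269,90,0,3 631,16,90,0,12 631,16,11.5,0,5
```

```text
t 1.93 p [ 353.3 -271.2    6.4] psi 0.1 w 31.7 F 20.0 q [-0.83  0.53  1.99 -0.    0.62  0.74] ft [-1.2  0.2  6.7]
-> 353,-269,90,0,3
  o [-0.0, -0.02, -0.7] a [0.01, -0.0, 0.0]
  o [-0.0, -0.02, -0.7] a [0.01, -0.0, 0.0]
  o [-0.0, -0.02, -0.7] a [0.01, -0.0, 0.0]
-> 631,16,90,0,12
  o [0.58, -0.59, -0.0] a [0.0, 0.0, 0.0]
  o [0.58, -0.59, -0.0] a [0.0, 0.0, 0.0]
  o [0.58, -0.59, -0.0] a [0.0, 0.0, 0.0]
  o [0.58, -0.59, -0.0] a [0.0, 0.0, 0.0]
  o [0.58, -0.59, -0.0] a [0.0, 0.0, 0.0]
  o [0.58, -0.59, -0.0] a [0.0, 0.0, 0.0]
  o [0.58, -0.59, -0.0] a [0.0, 0.0, 0.0]
  o [0.58, -0.59, -0.0] a [0.0, 0.0, 0.0]
  o [0.58, -0.59, -0.0] a [0.0, 0.0, 0.0]
  o [0.58, -0.59, -0.0] a [0.0, 0.0, 0.0]
  o [0.58, -0.59, -0.0] a [0.0, 0.0, 0.0]
  o [0.58, -0.59, -0.0] a [0.0, 0.0, 0.0]
-> 631,16,11.5,0,5
  o [0.0, -0.0, 0.39] a [0.0, 0.0, 0.0]
  o [0.0, -0.0, 0.39] a [0.0, 0.0, 0.0]
  o [0.0, -0.0, 0.39] a [0.0, 0.0, 0.0]
  o [0.0, -0.0, 0.39] a [0.0, 0.0, 0.0]
  o [0.0, -0.0, 0.39] a [0.0, 0.0, 0.0]
```

drive_tool:
  rows:
    - {"offset": [0, 0, -0.3], "angular": [0, 0, 0], "gripper": -1}
    - {"offset": [0, 0, -0.6], "angular": [0, 0, 0], "gripper": -1}
    - {"offset": [0, 0, -0.7], "angular": [0, 0, 0], "gripper": -1}
    - {"offset": [0.3, -0.3, -0.5], "angular": [0, 0, 0], "gripper": -1}
    - {"offset": [0.6, -0.6, 0], "angular": [0, 0, 0], "gripper": -1}
    - {"offset": [0.6, -0.6, 0], "angular": [0, 0, 0], "gripper": -1}
    - {"offset": [0.6, -0.6, 0], "angular": [0, 0, 0], "gripper": -1}
    - {"offset": [0.6, -0.6, 0], "angular": [0, 0, 0], "gripper": -1}

```text
time_s: 2.6
eef_pos: [0.4617, -0.1613, 0.09]
tool_rot: [1.0, 0.0, 0.0, 0.0]
ft_force: [0.5, -0.6, -0.1]
gripper_width: 0.0315
grasp_force: 20.0
```

drive_tool:
  rows:
    - {"offset": [0.7, -0.7, 0], "angular": [0, 0, 0], "gripper": -1}
    - {"offset": [0.7, -0.7, 0], "angular": [0, 0, 0], "gripper": -1}
    - {"offset": [0.7, -0.7, 0], "angular": [0, 0, 0], "gripper": -1}
    - {"offset": [0.7, -0.7, 0], "angular": [0, 0, 0], "gripper": -1}
    - {"offset": [0.7, -0.7, 0], "angular": [0, 0, 0], "gripper": -1}
    - {"offset": [0.4, -0.5, 0], "angular": [0, 0, 0], "gripper": -1}
    - {"offset": [0.2, -0.3, 0], "angular": [0, 0, 0], "gripper": -1}
    - {"offset": [0, 0, 0], "angular": [0, 0, 0], "gripper": -1}

```text
time_s: 3.27
eef_pos: [0.6258, 0.0126, 0.0892]
tool_rot: [1.0, 0.002, 0.0, -0.0]
ft_force: [0.9, -1.1, -1.1]
gripper_width: 0.0315
grasp_force: 20.0
```

```bash
python3 plan.py 631,16,13.5,0,4
```

```text
t 3.27 p [625.8  12.6  89.2] psi 0.2 w 31.5 F 20.0 q [-0.1   0.65  1.4   0.    1.08  1.46] ft [ 0.9 -1.1 -1.1]
-> 631,16,13.5,0,4
  o [0.03, -0.02, 0.47] a [-0.0, -0.0, 0.01]
  o [0.03, -0.02, 0.47] a [-0.0, -0.0, 0.01]
  o [0.03, -0.02, 0.47] a [-0.0, -0.0, 0.01]
  o [0.03, -0.02, 0.47] a [-0.0, -0.0, 0.01]
```

drive_tool:
  rows:
    - {"offset": [0.05, -0.05, 0.6], "angular": [0, 0, 0], "gripper": -1}
    - {"offset": [0.05, -0.03, 0.7], "angular": [0, 0, 0], "gripper": -1}
    - {"offset": [0.03, 0, 0.4], "angular": [0, 0, 0], "gripper": -1}
    - {"offset": [0, 0, 0.16], "angular": [0, 0, 0], "gripper": -1}
    - {"offset": [0, 0, 0], "angular": [0, 0, 0], "gripper": -1}
    - {"offset": [0, 0, 0], "angular": [0, 0, 0], "gripper": -1}

```text
time_s: 3.77
eef_pos: [0.6298, 0.0122, 0.0156]
tool_rot: [1.0, 0.0, 0.0, 0.0]
ft_force: [0.6, -0.5, 0.0]
gripper_width: 0.0315
grasp_force: 20.0
```

drive_tool:
  rows:
    - {"offset": [0, 0, 0.04], "angular": [0, 0, 0], "gripper": -1}
    - {"offset": [0, 0, 0.04], "angular": [0, 0, 0], "gripper": -1}
    - {"offset": [0, 0, 0], "angular": [0, 0, 0], "gripper": -1}

```text
time_s: 4.02
eef_pos: [0.63, 0.0126, 0.0124]
tool_rot: [1.0, 0.0, 0.0, 0.0]
ft_force: [-0.4, 0.1, -0.2]
gripper_width: 0.032
grasp_force: 20.0
```

drive_tool:
  rows:
    - {"offset": [0, 0, 0.01], "angular": [0, 0, 0], "gripper": -0.25}
    - {"offset": [0, 0, 0], "angular": [0, 0, 0], "gripper": -0.1}
    - {"offset": [0, 0, 0], "angular": [0, 0, 0], "gripper": 0}
    - {"offset": [0, 0, 0], "angular": [0, 0, 0], "gripper": 0}
    - {"offset": [0, 0, -0.4], "angular": [0, 0, 0], "gripper": 0}
    - {"offset": [0, 0, -0.8], "angular": [0, 0, 0], "gripper": 0.2}
    - {"offset": [0, 0, -0.8], "angular": [0, 0, 0], "gripper": 0.4}
    - {"offset": [0, 0, 0], "angular": [0, 0, 0], "gripper": 0.5}

```text
time_s: 4.68
eef_pos: [0.6336, 0.0125, 0.0983]
tool_rot: [1.0, 0.0, 0.006, 0.001]
ft_force: [1.6, 0.0, 0.8]
gripper_width: 0.0614
grasp_force: 0.0
```

```bash
python3 plan.py 451,-132.6,90,0,7 451,-132.6,5,0,4
python3 - <<'E'
from h import *
p,d=ctrl.capture("scene");cv2.imwrite("pics/s1.png",cv2.resize(p[120:320,160:460],None,fx=2.6,fy=2.6)[:,:, ::-1])
E
```

```text
t 4.68 p [633.6  12.5  98.3] psi 0.1 w 61.4 F 0.0 q [-0.1   0.65  1.38 -0.    1.1   1.47] ft [1.6 0.  0.8]
-> 451,-132.6,90,0,7
  o [-0.65, 0.52, 0.02] a [0.0, -0.02, 0.0]
  o [-0.65, 0.52, 0.02] a [0.0, -0.02, 0.0]
  o [-0.65, 0.52, 0.02] a [0.0, -0.02, 0.0]
  o [-0.65, 0.52, 0.03] a [0.0, -0.02, 0.0]
  o [-0.65, 0.52, 0.03] a [0.0, -0.02, 0.0]
  o [-0.65, 0.52, 0.03] a [0.0, -0.02, 0.0]
  o [-0.65, 0.52, 0.03] a [0.0, -0.02, 0.0]
-> 451,-132.6,5,0,4
  o [0.0, -0.0, 0.53] a [0.0, 0.0, 0.0]
  o [0.0, -0.0, 0.53] a [0.0, 0.0, 0.0]
  o [0.0, -0.0, 0.53] a [0.0, 0.0, 0.0]
  o [0.0, -0.0, 0.53] a [0.0, 0.0, 0.0]
```

View pics/s1.png

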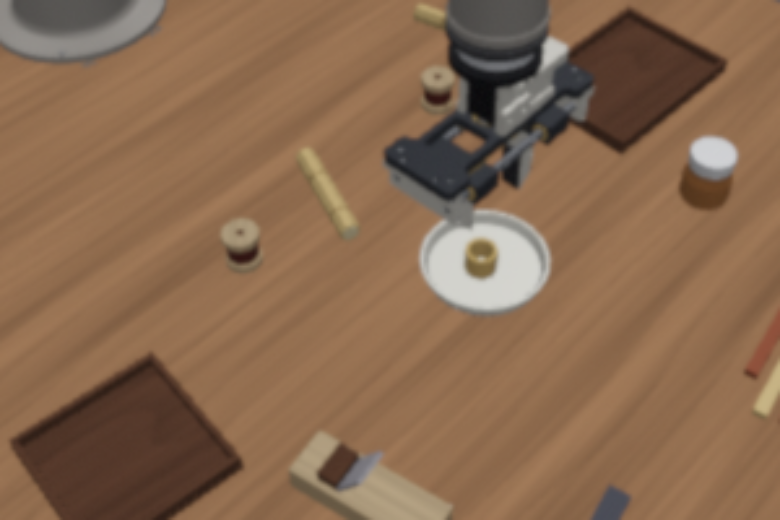

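The collar stands upright in the dish (481,257 in the crop). Next is the right-hand spool.

drive_tool:
  rows:
    - {"offset": [-0.4, 0.3, 0], "angular": [0, 0, 0], "gripper": 0.5}
    - {"offset": [-0.7, 0.55, 0], "angular": [0, 0, 0], "gripper": 0.5}
    - {"offset": [-0.75, 0.6, 0], "angular": [0, 0, 0], "gripper": 0.5}
    - {"offset": [-0.75, 0.6, 0], "angular": [0, 0, 0], "gripper": 0.5}
    - {"offset": [-0.75, 0.6, 0], "angular": [0, 0, 0], "gripper": 0.5}
    - {"offset": [-0.75, 0.6, 0], "angular": [0, 0, 0], "gripper": 0.5}
    - {"offset": [-0.4, 0.35, 0], "angular": [0, 0, 0], "gripper": 0.5}
    - {"offset": [0, 0, 0], "angular": [0, 0, 0], "gripper": 0.5}

```text
time_s: 5.4
eef_pos: [0.4463, -0.1329, 0.0908]
tool_rot: [1.0, -0.001, -0.002, -0.0]
ft_force: [0.5, 0.6, 0.7]
gripper_width: 0.0688
grasp_force: 0.0
```

```bash
python3 plan.py 451,-132.6,13,0,4
```

```text
t 5.4 p [ 446.3 -132.9   90.8] psi -0.1 w 68.8 F 0.0 q [-0.45  0.4   1.86 -0.    0.88  1.12] ft [0.5 0.6 0.7]
-> 451,-132.6,13,0,4
  o [0.03, -0.0, 0.49] a [-0.0, 0.01, -0.01]
  o [0.03, -0.0, 0.49] a [-0.0, 0.01, -0.01]
  o [0.03, -0.0, 0.49] a [-0.0, 0.01, -0.01]
  o [0.03, -0.0, 0.49] a [-0.0, 0.01, -0.01]
```

drive_tool:
  rows:
    - {"offset": [0.06, -0.04, 0.6], "angular": [0, 0, 0], "gripper": 0.5}
    - {"offset": [0.06, -0.03, 0.7], "angular": [0, 0, 0], "gripper": 0.5}
    - {"offset": [0, 0, 0.45], "angular": [0, 0, 0], "gripper": 0.3}
    - {"offset": [0, 0, 0.2], "angular": [0, 0, 0], "gripper": 0.1}
    - {"offset": [0, 0, 0], "angular": [0, 0, 0], "gripper": -0.05}
    - {"offset": [0, 0, 0], "angular": [0, 0, 0], "gripper": -0.4}
    - {"offset": [0, 0, 0], "angular": [0, 0, 0], "gripper": -1}
    - {"offset": [0, 0, 0], "angular": [0, 0, 0], "gripper": -1}
  newtons: 15

```text
time_s: 6.07
eef_pos: [0.4556, -0.1288, 0.0145]
tool_rot: [1.0, 0.0, 0.001, 0.001]
ft_force: [-0.4, -0.0, -0.7]
gripper_width: 0.035
grasp_force: 15.0
```

drive_tool:
  rows:
    - {"offset": [0, 0, 0], "angular": [0, 0, 0], "gripper": -1}
    - {"offset": [0, 0, 0], "angular": [0, 0, 0], "gripper": -1}

```text
time_s: 6.23
eef_pos: [0.4554, -0.1289, 0.0144]
tool_rot: [1.0, 0.0, 0.001, 0.001]
ft_force: [-0.2, 1.5, 3.5]
gripper_width: 0.0348
grasp_force: 15.0
```

```bash
python3 plan.py 451,-132.6,90,0,3 515,-342,90,0,7 515,-342,20,0,4
```

```text
t 6.23 p [ 455.4 -128.9   14.4] psi 0.0 w 34.8 F 15.0 q [-0.44  0.54  1.91 -0.    0.68  1.13] ft [-0.2  1.5  3.5]
-> 451,-132.6,90,0,3
  o [-0.04, 0.03, -0.63] a [0.0, -0.01, 0.0]
  o [-0.04, 0.03, -0.63] a [0.0, -0.01, 0.0]
  o [-0.04, 0.03, -0.63] a [0.0, -0.01, 0.0]
-> 515,-342,90,0,7
  o [0.23, 0.75, 0.0] a [0.0, 0.0, 0.0]
  o [0.23, 0.75, 0.0] a [0.0, 0.0, 0.0]
  o [0.23, 0.75, 0.0] a [0.0, 0.0, 0.0]
  o [0.23, 0.75, 0.0] a [0.0, 0.0, 0.0]
  o [0.23, 0.75, 0.0] a [0.0, 0.0, 0.0]
  o [0.23, 0.75, 0.0] a [0.0, 0.0, 0.0]
  o [0.23, 0.75, 0.0] a [0.0, 0.0, 0.0]
-> 515,-342,20,0,4
  o [0.0, -0.0, 0.44] a [0.0, 0.0, 0.0]
  o [0.0, -0.0, 0.44] a [0.0, 0.0, 0.0]
  o [0.0, -0.0, 0.44] a [0.0, 0.0, 0.0]
  o [0.0, -0.0, 0.44] a [0.0, 0.0, 0.0]
```

drive_tool:
  rows:
    - {"offset": [0, 0, -0.3], "angular": [0, 0, 0], "gripper": -1}
    - {"offset": [0, 0, -0.7], "angular": [0, 0, 0], "gripper": -1}
    - {"offset": [0.1, 0.3, -0.7], "angular": [0, 0, 0], "gripper": -1}
    - {"offset": [0.2, 0.6, -0.3], "angular": [0, 0, 0], "gripper": -1}
    - {"offset": [0.2, 0.75, 0], "angular": [0, 0, 0], "gripper": -1}
    - {"offset": [0.2, 0.75, 0], "angular": [0, 0, 0], "gripper": -1}
    - {"offset": [0.2, 0.75, 0], "angular": [0, 0, 0], "gripper": -1}
    - {"offset": [0.2, 0.75, 0], "angular": [0, 0, 0], "gripper": -1}

```text
time_s: 6.9
eef_pos: [0.499, -0.2859, 0.094]
tool_rot: [1.0, 0.0, 0.0, 0.0]
ft_force: [0.0, -0.0, -0.7]
gripper_width: 0.0352
grasp_force: 15.0
```

drive_tool:
  rows:
    - {"offset": [0.2, 0.7, 0], "angular": [0, 0, 0], "gripper": -1}
    - {"offset": [0.2, 0.5, 0], "angular": [0, 0, 0], "gripper": -1}
    - {"offset": [0.1, 0.2, 0], "angular": [0, 0, 0], "gripper": -1}
    - {"offset": [0, 0, 0], "angular": [0, 0, 0], "gripper": -1}
    - {"offset": [0, 0, 0], "angular": [0, 0, 0], "gripper": -1}

```text
time_s: 7.32
eef_pos: [0.5184, -0.3396, 0.0932]
tool_rot: [1.0, 0.0, -0.0, -0.001]
ft_force: [-0.7, 0.5, -1.4]
gripper_width: 0.0351
grasp_force: 15.0
```

```bash
python3 plan.py 515,-342,22,0,4
```

```text
t 7.32 p [ 518.4 -339.6   93.2] psi 0.0 w 35.1 F 15.0 q [-0.7   0.64  1.42  0.    1.09  0.87] ft [-0.7  0.5 -1.4]
-> 515,-342,22,0,4
  o [-0.02, 0.02, 0.44] a [-0.0, 0.0, 0.0]
  o [-0.02, 0.02, 0.44] a [-0.0, 0.0, 0.0]
  o [-0.02, 0.02, 0.44] a [-0.0, 0.0, 0.0]
  o [-0.02, 0.02, 0.44] a [-0.0, 0.0, 0.0]
```

drive_tool:
  rows:
    - {"offset": [0, 0.02, 0.5], "angular": [0, 0, 0], "gripper": -1}
    - {"offset": [0, 0.02, 0.6], "angular": [0, 0, 0], "gripper": -1}
    - {"offset": [0, 0, 0.45], "angular": [0, 0, 0], "gripper": -1}
    - {"offset": [0, 0, 0.18], "angular": [0, 0, 0], "gripper": -1}
    - {"offset": [0, 0, 0], "angular": [0, 0, 0], "gripper": -1}
    - {"offset": [0, 0, 0], "angular": [0, 0, 0], "gripper": -1}

```text
time_s: 7.82
eef_pos: [0.5191, -0.3413, 0.0249]
tool_rot: [1.0, 0.001, -0.0, -0.0]
ft_force: [-0.4, -0.4, 0.3]
gripper_width: 0.035
grasp_force: 15.0
```

drive_tool:
  rows:
    - {"offset": [0, 0, 0.06], "angular": [0, 0, 0], "gripper": -1}
    - {"offset": [0, 0, 0.04], "angular": [0, 0, 0], "gripper": -1}
    - {"offset": [0, 0, 0.01], "angular": [0, 0, 0], "gripper": -1}
    - {"offset": [0, 0, 0], "angular": [0, 0, 0], "gripper": -1}
    - {"offset": [0, 0, 0], "angular": [0, 0, 0], "gripper": -1}

```text
time_s: 8.23
eef_pos: [0.5191, -0.3423, 0.0205]
tool_rot: [1.0, 0.0, 0.0, 0.0]
ft_force: [0.2, 0.4, 1.1]
gripper_width: 0.0351
grasp_force: 15.0
```

drive_tool:
  rows:
    - {"offset": [0, 0, 0], "angular": [0, 0, 0], "gripper": -0.15}
    - {"offset": [0, 0, 0], "angular": [0, 0, 0], "gripper": 0}
    - {"offset": [0, 0, 0], "angular": [0, 0, 0], "gripper": 0.1}
    - {"offset": [0, 0, 0], "angular": [0, 0, 0], "gripper": 0.1}
    - {"offset": [0, 0, -0.4], "angular": [0, 0, 0], "gripper": 0.1}
    - {"offset": [0, 0, -0.8], "angular": [0, 0, 0], "gripper": 0.1}
    - {"offset": [0, 0, -0.8], "angular": [0, 0, 0], "gripper": 0.3}
    - {"offset": [0, -0.3, -0.2], "angular": [0, 0, 0], "gripper": 0.5}

```text
time_s: 8.9
eef_pos: [0.5209, -0.3333, 0.1131]
tool_rot: [1.0, -0.0, 0.003, 0.003]
ft_force: [0.9, -0.5, 0.9]
gripper_width: 0.0596
grasp_force: 0.0
```

drive_tool:
  rows:
    - {"offset": [-0.1, -0.6, 0], "angular": [0, 0, 0], "gripper": 0.5}
    - {"offset": [-0.2, -0.9, 0], "angular": [0, 0, 0], "gripper": 0.5}
    - {"offset": [-0.2, -0.9, 0], "angular": [0, 0, 0], "gripper": 0.5}
    - {"offset": [-0.2, -0.9, 0], "angular": [0, 0, 0], "gripper": 0.5}
    - {"offset": [-0.2, -0.9, 0], "angular": [0, 0, 0], "gripper": 0.5}
    - {"offset": [-0.2, -0.9, 0], "angular": [0, 0, 0], "gripper": 0.5}
    - {"offset": [-0.2, -0.9, 0], "angular": [0, 0, 0], "gripper": 0.5}
    - {"offset": [-0.1, -0.9, 0], "angular": [0, 0, 0], "gripper": 0.5}

```text
time_s: 9.57
eef_pos: [0.4611, -0.0523, 0.1077]
tool_rot: [1.0, 0.0, -0.0, -0.0]
ft_force: [0.7, -0.8, 0.6]
gripper_width: 0.0686
grasp_force: 0.0
```

drive_tool:
  rows:
    - {"offset": [-0.1, -0.9, 0], "angular": [0, 0, 0], "gripper": 0.5}
    - {"offset": [-0.1, -0.9, 0], "angular": [0, 0, 0], "gripper": 0.5}
    - {"offset": [-0.1, -0.9, 0], "angular": [0, 0, 0], "gripper": 0.5}
    - {"offset": [-0.1, -0.9, 0], "angular": [0, 0, 0], "gripper": 0.5}
    - {"offset": [-0.1, -0.9, 0], "angular": [0, 0, 0], "gripper": 0.5}
    - {"offset": [0, -0.7, 0], "angular": [0, 0, 0], "gripper": 0.5}
    - {"offset": [0, 0, 0], "angular": [0, 0, 0], "gripper": 0.5}
    - {"offset": [0, 0, 0], "angular": [0, 0, 0], "gripper": 0.5}

```text
time_s: 10.23
eef_pos: [0.4419, 0.1551, 0.1077]
tool_rot: [1.0, 0.002, -0.0, 0.0]
ft_force: [-0.6, -0.5, -0.2]
gripper_width: 0.0692
grasp_force: 0.0
```

```bash
python3 plan.py 440.5,161.6,14,0,4
python3 - <<'E'
from h import *
p,d=ctrl.capture("top");blobs(d);cv2.imwrite("pics/t1.png",p[:,:,::-1])
E
```

```text
t 10.23 p [441.9 155.1 107.7] psi 0.2 w 69.2 F 0.0 q [ 0.17  0.38  1.84 -0.    0.92  1.74] ft [-0.6 -0.5 -0.2]
-> 440.5,161.6,14,0,4
  o [-0.01, -0.04, 0.59] a [0.0, 0.0, 0.01]
  o [-0.01, -0.04, 0.59] a [0.0, 0.0, 0.01]
  o [-0.01, -0.04, 0.59] a [0.0, 0.0, 0.01]
  o [-0.01, -0.04, 0.59] a [0.0, 0.0, 0.01]
px [247.  29.] n 651 ztop 0.0112 rect c [934.5 178.4] size [ 14.6 309.6] ang 8.6 circ [935.1 178.5] mean [934.4 178.7]
px [239.  40.] n 605 ztop 0.0114 rect c [909.4 194.7] size [ 15.2 279.5] ang 8.5 circ [907.4 194.4] mean [909.7 194.8]
px [437.  49.] n 1353 ztop 0.0244 rect c [ 895.7 -245.6] size [ 23.8 291.4] ang 11.5 circ [ 894.9 -245.8] mean [ 912.8 -336.3]
px [250.  48.] n 531 ztop 0.0114 rect c [891.1 171.6] size [ 14.2 248.8] ang 8.7 circ [894.7 172.2] mean [891.4 170.1]
px [242.  58.] n 463 ztop 0.0114 rect c [866.3 188.2] size [ 14.1 219.8] ang 8.7 circ [868.8 188.5] mean [866.4 187.6]
px [431. 126.] n 1361 ztop 0.0449 rect c [ 704.  -239.8] size [43.8 33.9] ang 9.5 circ [ 703.4 -239.8] mean [ 705.2 -239.4]
px [ 28. 117.] n 857 ztop 0.0427 rect c [718.7 647.9] size [60.8
[... 441 characters left out ...]
92 rect c [571.1 331.1] size [191.9 140.3] ang 87.4 circ [571.7 330.8] mean [572.4 332.4]
px [480. 209.] n 2632 ztop 0.0229 rect c [ 543.6 -345.1] size [141.5 140.4] ang 83.0 circ [ 543.4 -344.7] mean [ 535.5 -344.7]
px [331. 246.] n 515 ztop 0.0222 rect c [453.6 -21.8] size [ 19.9 120.3] ang 68.4 circ [454.2 -20.3] mean [453.8 -21.8]
px [600. 305.] n 7138 ztop 0.0651 rect c [ 348.  -589.3] size [140.5 199.9] ang 89.8 circ [ 348.6 -589.6] mean [ 341.1 -542.4]
px [199. 301.] n 61 ztop 0.0221 rect c [327.1 260.6] size [11.6 19.9] ang 6.3 circ [326.7 260.7] mean [327.1 260.6]
px [ 81. 363.] n 2484 ztop 0.0278 rect c [189.1 499.8] size [182.4  61.6] ang 89.9 circ [192.2 499. ] mean [190.3 502.8]
```

drive_tool:
  rows:
    - {"offset": [-0.03, -0.08, 0.6], "angular": [0, 0, 0], "gripper": 0.5}
    - {"offset": [0, -0.06, 0.8], "angular": [0, 0, 0], "gripper": 0.5}
    - {"offset": [0, 0, 0.7], "angular": [0, 0, 0], "gripper": 0.3}
    - {"offset": [0, 0, 0.25], "angular": [0, 0, 0], "gripper": 0.2}
    - {"offset": [0, 0, 0], "angular": [0, 0, 0], "gripper": -0.05}
    - {"offset": [0, 0, 0], "angular": [0, 0, 0], "gripper": -0.4}
    - {"offset": [0, 0, 0], "angular": [0, 0, 0], "gripper": -1}
    - {"offset": [0, 0, 0], "angular": [0, 0, 0], "gripper": -1}

```text
time_s: 10.95
eef_pos: [0.4423, 0.1591, 0.015]
tool_rot: [1.0, 0.0, 0.001, -0.0]
ft_force: [-0.3, -0.0, -0.8]
gripper_width: 0.0349
grasp_force: 15.0
```

drive_tool:
  rows:
    - {"offset": [0, 0, 0], "angular": [0, 0, 0], "gripper": -1}
    - {"offset": [0, 0, 0], "angular": [0, 0, 0], "gripper": -1}
    - {"offset": [0, 0, 0], "angular": [0, 0, 0], "gripper": -1}

```text
time_s: 11.2
eef_pos: [0.4421, 0.1594, 0.0148]
tool_rot: [1.0, 0.0, 0.001, -0.0]
ft_force: [-0.3, -1.3, 4.7]
gripper_width: 0.0351
grasp_force: 15.0
```

View pics/t1.png

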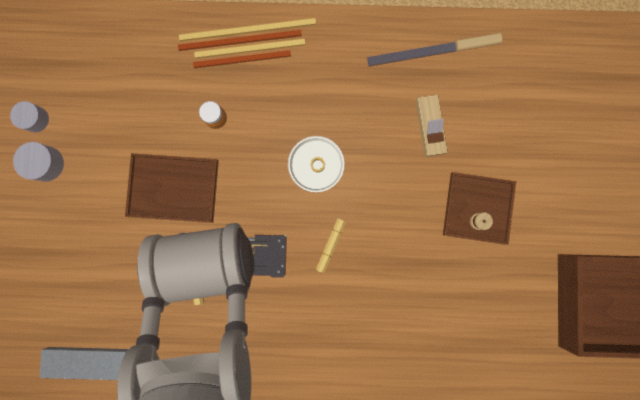

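The spool stands upright in the square tray (top flange at 484,221; the offset to its lower flange matches the parallax), the collar is in the dish (317,165). The second spool is gripped.

drive_tool:
  rows:
    - {"offset": [0, 0, -0.3], "angular": [0, 0, 0], "gripper": -1}
    - {"offset": [0, 0, -0.7], "angular": [0, 0, 0], "gripper": -1}
    - {"offset": [0, 0.3, -0.8], "angular": [0, 0, 0], "gripper": -1}
    - {"offset": [0.1, 0.6, -0.3], "angular": [0, 0, 0], "gripper": -1}
    - {"offset": [0.2, 0.8, 0], "angular": [0, 0, 0], "gripper": -1}
    - {"offset": [0.25, 0.9, 0], "angular": [0, 0, 0], "gripper": -1}
    - {"offset": [0.25, 0.9, 0], "angular": [0, 0, 0], "gripper": -1}
    - {"offset": [0.25, 0.9, 0], "angular": [0, 0, 0], "gripper": -1}

```text
time_s: 11.87
eef_pos: [0.4835, -0.0179, 0.0983]
tool_rot: [1.0, 0.001, 0.0, 0.0]
ft_force: [0.0, -0.1, -0.3]
gripper_width: 0.0347
grasp_force: 15.0
```

drive_tool:
  rows:
    - {"offset": [0.25, 0.9, 0], "angular": [0, 0, 0], "gripper": -1}
    - {"offset": [0.25, 0.9, 0], "angular": [0, 0, 0], "gripper": -1}
    - {"offset": [0.25, 0.9, 0], "angular": [0, 0, 0], "gripper": -1}
    - {"offset": [0.25, 0.9, 0], "angular": [0, 0, 0], "gripper": -1}
    - {"offset": [0.25, 0.9, 0], "angular": [0, 0, 0], "gripper": -1}
    - {"offset": [0.25, 0.9, 0], "angular": [0, 0, 0], "gripper": -1}
    - {"offset": [0.25, 0.9, 0], "angular": [0, 0, 0], "gripper": -1}
    - {"offset": [0.25, 0.9, 0], "angular": [0, 0, 0], "gripper": -1}

```text
time_s: 12.53
eef_pos: [0.5637, -0.3061, 0.0979]
tool_rot: [1.0, 0.0, -0.0, -0.0]
ft_force: [1.0, -0.5, -0.5]
gripper_width: 0.035
grasp_force: 15.0
```

drive_tool:
  rows:
    - {"offset": [0.2, 0.6, 0], "angular": [0, 0, 0], "gripper": -1}
    - {"offset": [0, 0.1, 0], "angular": [0, 0, 0], "gripper": -1}
    - {"offset": [0, 0, 0], "angular": [0, 0, 0], "gripper": -1}
    - {"offset": [0, 0, 0], "angular": [0, 0, 0], "gripper": -1}

```text
time_s: 12.87
eef_pos: [0.5711, -0.3315, 0.0974]
tool_rot: [1.0, 0.0, -0.001, -0.001]
ft_force: [0.4, -0.1, -1.1]
gripper_width: 0.0349
grasp_force: 15.0
```

```bash
python3 plan.py 574,-343,24,0,4
```

```text
t 12.87 p [ 571.1 -331.5   97.4] psi 0.0 w 34.9 F 15.0 q [-0.64  0.7   1.28  0.    1.16  0.93] ft [ 0.4 -0.1 -1.1]
-> 574,-343,24,0,4
  o [0.02, 0.07, 0.46] a [-0.0, 0.0, 0.0]
  o [0.02, 0.07, 0.46] a [-0.0, 0.0, 0.0]
  o [0.02, 0.07, 0.46] a [-0.0, 0.0, 0.0]
  o [0.02, 0.07, 0.46] a [-0.0, 0.0, 0.0]
```

drive_tool:
  rows:
    - {"offset": [0.05, 0.1, 0.5], "angular": [0, 0, 0], "gripper": -1}
    - {"offset": [0.03, 0.1, 0.6], "angular": [0, 0, 0], "gripper": -1}
    - {"offset": [0, 0.05, 0.5], "angular": [0, 0, 0], "gripper": -1}
    - {"offset": [0, 0, 0.2], "angular": [0, 0, 0], "gripper": -1}
    - {"offset": [0, 0, 0], "angular": [0, 0, 0], "gripper": -1}
    - {"offset": [0, 0, 0], "angular": [0, 0, 0], "gripper": -1}

```text
time_s: 13.37
eef_pos: [0.5751, -0.3414, 0.0265]
tool_rot: [1.0, 0.001, -0.0, -0.0]
ft_force: [0.6, -0.2, -0.8]
gripper_width: 0.0351
grasp_force: 15.0
```

Target z is 20.8 mm, so 5.7 mm more.

drive_tool:
  rows:
    - {"offset": [0, 0, 0.07], "angular": [0, 0, 0], "gripper": -1}
    - {"offset": [0, 0, 0.05], "angular": [0, 0, 0], "gripper": -1}
    - {"offset": [0, 0, 0.02], "angular": [0, 0, 0], "gripper": -1}
    - {"offset": [0, 0, 0], "angular": [0, 0, 0], "gripper": -1}
    - {"offset": [0, 0, 0], "angular": [0, 0, 0], "gripper": -1}

```text
time_s: 13.78
eef_pos: [0.5752, -0.3425, 0.021]
tool_rot: [1.0, 0.0, 0.0, 0.0]
ft_force: [0.8, 1.1, 1.4]
gripper_width: 0.0349
grasp_force: 15.0
```

drive_tool:
  rows:
    - {"offset": [0, 0, 0], "angular": [0, 0, 0], "gripper": -0.15}
    - {"offset": [0, 0, 0], "angular": [0, 0, 0], "gripper": 0}
    - {"offset": [0, 0, 0], "angular": [0, 0, 0], "gripper": 0.1}
    - {"offset": [0, 0, 0], "angular": [0, 0, 0], "gripper": 0.1}
    - {"offset": [0, 0, -0.4], "angular": [0, 0, 0], "gripper": 0.1}
    - {"offset": [0, 0, -0.8], "angular": [0, 0, 0], "gripper": 0.1}
    - {"offset": [0, 0, -0.8], "angular": [0, 0, 0], "gripper": 0.1}
    - {"offset": [0, 0, 0], "angular": [0, 0, 0], "gripper": 0.1}

```text
time_s: 14.45
eef_pos: [0.5779, -0.3447, 0.1075]
tool_rot: [1.0, 0.0, 0.005, 0.004]
ft_force: [1.7, -1.8, -0.3]
gripper_width: 0.0503
grasp_force: 0.0
```

```bash
python3 plan.py 453.5,-21.7,90,-21.8,12
```

```text
t 14.45 p [ 577.9 -344.7  107.5] psi 0.0 w 50.3 F 0.0 q [-0.65  0.71  1.24 -0.    1.18  0.92] ft [ 1.7 -1.8 -0.3]
-> 453.5,-21.7,90,-21.8,12
  o [-0.26, -0.67, 0.03] a [0.0, -0.01, 0.32]
  o [-0.28, -0.66, 0.03] a [0.0, -0.01, 0.32]
  o [-0.3, -0.66, 0.03] a [0.0, -0.01, 0.32]
  o [-0.32, -0.65, 0.03] a [0.0, -0.01, 0.32]
  o [-0.34, -0.64, 0.03] a [0.0, -0.01, 0.32]
  o [-0.36, -0.62, 0.03] a [0.0, -0.01, 0.32]
  o [-0.38, -0.61, 0.03] a [0.0, -0.01, 0.32]
  o [-0.4, -0.6, 0.03] a [0.0, -0.01, 0.32]
  o [-0.42, -0.59, 0.03] a [0.0, -0.01, 0.32]
  o [-0.44, -0.57, 0.03] a [0.0, -0.01, 0.32]
  o [-0.46, -0.56, 0.04] a [0.0, -0.01, 0.32]
  o [-0.47, -0.54, 0.04] a [0.0, -0.01, 0.32]
```

drive_tool:
  rows:
    - {"offset": [-0.26, -0.67, 0.03], "angular": [0, 0, 0.32], "gripper": 0.2}
    - {"offset": [-0.28, -0.66, 0.03], "angular": [0, 0, 0.32], "gripper": 0.2}
    - {"offset": [-0.3, -0.66, 0.03], "angular": [0, 0, 0.32], "gripper": 0.2}
    - {"offset": [-0.32, -0.65, 0.03], "angular": [0, 0, 0.32], "gripper": 0.2}
    - {"offset": [-0.34, -0.64, 0.03], "angular": [0, 0, 0.32], "gripper": 0.2}
    - {"offset": [-0.36, -0.62, 0.03], "angular": [0, 0, 0.32], "gripper": 0.2}
    - {"offset": [-0.38, -0.61, 0.03], "angular": [0, 0, 0.32], "gripper": 0.2}
    - {"offset": [-0.4, -0.6, 0.03], "angular": [0, 0, 0.32], "gripper": 0.2}

```text
time_s: 15.12
eef_pos: [0.4919, -0.126, 0.0908]
tool_rot: [0.992, -0.128, 0.0, 0.0]
ft_force: [0.3, 0.4, -0.7]
gripper_width: 0.0552
grasp_force: 0.0
```

drive_tool:
  rows:
    - {"offset": [-0.42, -0.59, 0.03], "angular": [0, 0, 0.32], "gripper": 0.2}
    - {"offset": [-0.44, -0.57, 0.03], "angular": [0, 0, 0.32], "gripper": 0.2}
    - {"offset": [-0.46, -0.56, 0.03], "angular": [0, 0, 0.32], "gripper": 0.2}
    - {"offset": [-0.47, -0.54, 0.03], "angular": [0, 0, 0.32], "gripper": 0.2}
    - {"offset": [0, 0, 0], "angular": [0, 0, 0], "gripper": 0.2}
    - {"offset": [0, 0, 0], "angular": [0, 0, 0], "gripper": 0.2}
    - {"offset": [0, 0, 0], "angular": [0, 0, 0], "gripper": 0.2}

```text
time_s: 15.7
eef_pos: [0.4518, -0.0197, 0.0862]
tool_rot: [0.982, -0.19, 0.001, 0.0]
ft_force: [-0.1, 0.0, 0.7]
gripper_width: 0.0551
grasp_force: 0.0
```

```bash
python3 plan.py 453.5,-21.7,5,-21.8,4
```

```text
t 15.7 p [451.8 -19.7  86.2] psi -21.9 w 55.1 F 0.0 q [-0.21  0.39  1.91 -0.    0.84  1.74] ft [-0.1  0.   0.7]
-> 453.5,-21.7,5,-21.8,4
  o [0.01, 0.01, 0.51] a [0.0, -0.0, -0.0]
  o [0.01, 0.01, 0.51] a [0.0, -0.0, -0.0]
  o [0.01, 0.01, 0.51] a [0.0, -0.0, -0.0]
  o [0.01, 0.01, 0.51] a [0.0, -0.0, -0.0]
```

drive_tool:
  rows:
    - {"offset": [0.02, 0.02, 0.6], "angular": [0, 0, 0], "gripper": 0.2}
    - {"offset": [0.02, 0.02, 0.7], "angular": [0, 0, 0], "gripper": 0.2}
    - {"offset": [0, 0, 0.5], "angular": [0, 0, 0], "gripper": 0.2}
    - {"offset": [0, 0, 0.22], "angular": [0, 0, 0], "gripper": 0.1}
    - {"offset": [0, 0, 0], "angular": [0, 0, 0], "gripper": -0.2}
    - {"offset": [0, 0, 0], "angular": [0, 0, 0], "gripper": -0.4}
    - {"offset": [0, 0, 0], "angular": [0, 0, 0], "gripper": -0.6}
    - {"offset": [0, 0, 0], "angular": [0, 0, 0], "gripper": -1}

```text
time_s: 16.37
eef_pos: [0.4529, -0.0218, 0.0062]
tool_rot: [0.982, -0.191, 0.001, 0.0]
ft_force: [0.2, 0.2, 0.2]
gripper_width: 0.0284
grasp_force: 0.0
```

drive_tool:
  rows:
    - {"offset": [0, 0, 0], "angular": [0, 0, 0], "gripper": -1}
    - {"offset": [0, 0, 0], "angular": [0, 0, 0], "gripper": -1}
    - {"offset": [0, 0, 0], "angular": [0, 0, 0], "gripper": -1}
    - {"offset": [0, 0, 0], "angular": [0, 0, 0], "gripper": -1}
  newtons: 20

```text
time_s: 16.7
eef_pos: [0.4526, -0.0216, 0.006]
tool_rot: [0.982, -0.19, 0.001, 0.0]
ft_force: [-0.9, -0.0, 5.9]
gripper_width: 0.0195
grasp_force: 20.0
```

```bash
python3 plan.py 453.5,-21.7,90,-21.8,3 546,332,90,87.4,22 | uniq
```

```text
t 16.7 p [452.6 -21.6   6. ] psi -21.9 w 19.5 F 20.0 q [-0.22  0.54  1.97 -0.    0.63  1.74] ft [-0.9 -0.   5.9]
-> 453.5,-21.7,90,-21.8,3
  o [0.01, -0.0, -0.7] a [-0.0, -0.01, -0.01]
-> 546,332,90,87.4,22
  o [-0.05, -0.41, -0.0] a [0.0, 0.0, -0.87]
  o [-0.02, -0.42, -0.0] a [0.0, 0.0, -0.87]
  o [0.02, -0.41, -0.0] a [0.0, 0.0, -0.87]
  o [0.06, -0.41, -0.0] a [0.0, 0.0, -0.87]
  o [0.09, -0.41, -0.0] a [0.0, 0.0, -0.87]
  o [0.13, -0.4, -0.0] a [0.0, 0.0, -0.87]
  o [0.16, -0.38, -0.0] a [0.0, 0.0, -0.87]
  o [0.19, -0.37, -0.0] a [0.0, 0.0, -0.87]
  o [0.22, -0.35, -0.0] a [0.0, 0.0, -0.87]
  o [0.25, -0.33, -0.0] a [0.0, 0.0, -0.87]
  o [0.28, -0.31, -0.0] a [0.0, 0.0, -0.87]
  o [0.31, -0.28, -0.0] a [0.0, 0.0, -0.87]
  o [0.33, -0.25, -0.0] a [0.0, 0.0, -0.87]
  o [0.35, -0.22, -0.0] a [0.0, 0.0, -0.87]
  o [0.37, -0.19, -0.0] a [0.0, 0.0, -0.87]
  o [0.38, -0.16, -0.0] a [0.0, 0.0, -0.87]
  o [0.4, -0.13, -0.0] a [0.0, 0.0, -0.87]
  o [0.41, -0.09, -0.0] a [0.0, 0.0, -0.87]
  o [0.41, -0.06, -0.0] a [0.0, 0.0, -0.87]
  o [0.41, -0.02, -0.0] a [0.0, 0.0, -0.87]
  o [0.42, 0.02, 0.0] a [0.0, 0.0, -0.87]
  o [0.41, 0.05, 0.0] a [0.0, 0.0, -0.87]
```

drive_tool:
  rows:
    - {"offset": [0, 0, -0.3], "angular": [0, 0, 0], "gripper": -1}
    - {"offset": [0, 0, -0.7], "angular": [0, 0, 0], "gripper": -1}
    - {"offset": [0, 0, -0.7], "angular": [0, 0, 0], "gripper": -1}
    - {"offset": [0, 0, -0.5], "angular": [0, 0, 0], "gripper": -1}
    - {"offset": [-0.05, -0.41, 0], "angular": [0, 0, -0.87], "gripper": -1}
    - {"offset": [-0.02, -0.41, 0], "angular": [0, 0, -0.87], "gripper": -1}
    - {"offset": [0.02, -0.41, 0], "angular": [0, 0, -0.87], "gripper": -1}
    - {"offset": [0.06, -0.41, 0], "angular": [0, 0, -0.87], "gripper": -1}

```text
time_s: 17.37
eef_pos: [0.4689, 0.043, 0.0935]
tool_rot: [1.0, -0.016, 0.0, 0.0]
ft_force: [0.2, -0.8, -1.0]
gripper_width: 0.0198
grasp_force: 20.0
```

drive_tool:
  rows:
    - {"offset": [0.09, -0.41, 0], "angular": [0, 0, -0.87], "gripper": -1}
    - {"offset": [0.13, -0.4, 0], "angular": [0, 0, -0.87], "gripper": -1}
    - {"offset": [0.16, -0.38, 0], "angular": [0, 0, -0.87], "gripper": -1}
    - {"offset": [0.19, -0.37, 0], "angular": [0, 0, -0.87], "gripper": -1}
    - {"offset": [0.22, -0.35, 0], "angular": [0, 0, -0.87], "gripper": -1}
    - {"offset": [0.25, -0.33, 0], "angular": [0, 0, -0.87], "gripper": -1}
    - {"offset": [0.28, -0.31, 0], "angular": [0, 0, -0.87], "gripper": -1}
    - {"offset": [0.31, -0.28, 0], "angular": [0, 0, -0.87], "gripper": -1}

```text
time_s: 18.03
eef_pos: [0.5021, 0.1722, 0.0932]
tool_rot: [0.945, 0.327, -0.0, 0.0]
ft_force: [0.1, -0.6, -0.7]
gripper_width: 0.0196
grasp_force: 20.0
```

drive_tool:
  rows:
    - {"offset": [0.33, -0.25, 0], "angular": [0, 0, -0.87], "gripper": -1}
    - {"offset": [0.35, -0.22, 0], "angular": [0, 0, -0.87], "gripper": -1}
    - {"offset": [0.37, -0.19, 0], "angular": [0, 0, -0.87], "gripper": -1}
    - {"offset": [0.38, -0.16, 0], "angular": [0, 0, -0.87], "gripper": -1}
    - {"offset": [0.4, -0.13, 0], "angular": [0, 0, -0.87], "gripper": -1}
    - {"offset": [0.41, -0.09, 0], "angular": [0, 0, -0.87], "gripper": -1}
    - {"offset": [0.41, -0.06, 0], "angular": [0, 0, -0.87], "gripper": -1}
    - {"offset": [0.41, -0.02, 0], "angular": [0, 0, -0.87], "gripper": -1}

```text
time_s: 18.7
eef_pos: [0.5355, 0.3007, 0.0931]
tool_rot: [0.777, 0.629, -0.0, -0.0]
ft_force: [0.8, -0.1, 0.1]
gripper_width: 0.0199
grasp_force: 20.0
```

drive_tool:
  rows:
    - {"offset": [0.41, 0.02, 0], "angular": [0, 0, -0.87], "gripper": -1}
    - {"offset": [0.41, 0.05, 0], "angular": [0, 0, -0.87], "gripper": -1}
    - {"offset": [0, 0, 0], "angular": [0, 0, 0], "gripper": -1}
    - {"offset": [0, 0, 0], "angular": [0, 0, 0], "gripper": -1}
    - {"offset": [0, 0, 0], "angular": [0, 0, 0], "gripper": -1}

```text
time_s: 19.12
eef_pos: [0.5436, 0.3311, 0.0928]
tool_rot: [0.722, 0.692, -0.001, -0.0]
ft_force: [-0.4, -0.6, -0.3]
gripper_width: 0.0198
grasp_force: 20.0
```

```bash
python3 plan.py 546,332,16,87.4,4
python3 - <<'E'
from h import *
p,d=ctrl.capture("scene");cv2.imwrite("pics/s2.png",cv2.resize(p[50:230,270:530],None,fx=3,fy=3)[:,:, ::-1])
E
```

```text
t 19.12 p [543.6 331.1  92.8] psi 87.6 w 19.8 F 20.0 q [ 0.43  0.67  1.36 -0.    1.11  0.47] ft [-0.4 -0.6 -0.3]
-> 546,332,16,87.4,4
  o [0.01, 0.02, 0.48] a [-0.0, 0.0, 0.01]
  o [0.01, 0.02, 0.48] a [-0.0, 0.0, 0.01]
  o [0.01, 0.02, 0.48] a [-0.0, 0.0, 0.01]
  o [0.01, 0.02, 0.48] a [-0.0, 0.0, 0.01]
```

View pics/s2.png

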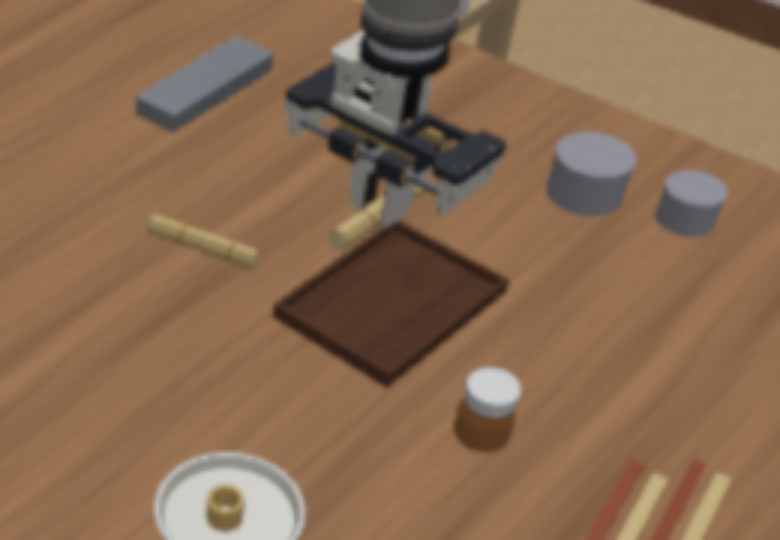

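Blank is level in the fingers above the near side of the long tray, parallel to its length. Lowering.

drive_tool:
  rows:
    - {"offset": [0.02, 0.06, 0.5], "angular": [0, 0, 0], "gripper": -1}
    - {"offset": [0, 0.03, 0.6], "angular": [0, 0, 0], "gripper": -1}
    - {"offset": [0, 0, 0.5], "angular": [0, 0, 0], "gripper": -1}
    - {"offset": [0, 0, 0.25], "angular": [0, 0, 0], "gripper": -1}
    - {"offset": [0, 0, 0], "angular": [0, 0, 0], "gripper": -1}
    - {"offset": [0, 0, 0], "angular": [0, 0, 0], "gripper": -1}

```text
time_s: 19.67
eef_pos: [0.5477, 0.3319, 0.0193]
tool_rot: [0.721, 0.692, -0.0, -0.0]
ft_force: [0.1, 0.0, -0.3]
gripper_width: 0.0197
grasp_force: 20.0
```

drive_tool:
  rows:
    - {"offset": [0, 0, 0.08], "angular": [0, 0, 0], "gripper": -1}
    - {"offset": [0, 0, 0.07], "angular": [0, 0, 0], "gripper": -1}
    - {"offset": [0, 0, 0.03], "angular": [0, 0, 0], "gripper": -1}
    - {"offset": [0, 0, 0], "angular": [0, 0, 0], "gripper": -1}
    - {"offset": [0, 0, 0], "angular": [0, 0, 0], "gripper": -1}

```text
time_s: 20.08
eef_pos: [0.5478, 0.3325, 0.0122]
tool_rot: [0.721, 0.693, 0.0, 0.0]
ft_force: [0.6, 0.7, -0.4]
gripper_width: 0.0196
grasp_force: 20.0
```

drive_tool:
  rows:
    - {"offset": [0, 0, 0], "angular": [0, 0, 0], "gripper": -0.45}
    - {"offset": [0, 0, 0], "angular": [0, 0, 0], "gripper": -0.38}
    - {"offset": [0, 0, 0], "angular": [0, 0, 0], "gripper": -0.35}
    - {"offset": [0, 0, 0], "angular": [0, 0, 0], "gripper": -0.35}
    - {"offset": [0, 0, -0.3], "angular": [0, 0, 0], "gripper": -0.35}
    - {"offset": [0, 0, -0.7], "angular": [0, 0, 0], "gripper": -0.35}
    - {"offset": [0, 0, -0.8], "angular": [0, 0, 0], "gripper": -0.35}
    - {"offset": [0, 0, -0.2], "angular": [0, 0, 0], "gripper": 0}

```text
time_s: 20.75
eef_pos: [0.5501, 0.3336, 0.098]
tool_rot: [0.721, 0.693, 0.004, 0.001]
ft_force: [1.7, 1.0, 0.3]
gripper_width: 0.0328
grasp_force: 0.0
```

```bash
python3 plan.py 379.6,272.5,90,12.2,16
```

```text
t 20.75 p [550.1 333.6  98. ] psi 87.7 w 32.8 F 0.0 q [ 0.43  0.67  1.35 -0.    1.12  0.47] ft [1.7 1.  0.3]
-> 379.6,272.5,90,12.2,16
  o [-0.11, -0.26, 0.01] a [0.0, -0.01, 0.82]
  o [-0.13, -0.25, 0.01] a [0.0, -0.01, 0.82]
  o [-0.15, -0.24, 0.01] a [0.0, -0.01, 0.82]
  o [-0.17, -0.23, 0.01] a [0.0, -0.01, 0.82]
  o [-0.19, -0.21, 0.01] a [0.0, -0.01, 0.82]
  o [-0.2, -0.2, 0.01] a [0.0, -0.01, 0.82]
  o [-0.22, -0.18, 0.01] a [0.0, -0.01, 0.82]
  o [-0.23, -0.16, 0.01] a [0.0, -0.01, 0.82]
  o [-0.24, -0.14, 0.01] a [0.0, -0.01, 0.82]
  o [-0.26, -0.12, 0.01] a [0.0, -0.01, 0.82]
  o [-0.26, -0.1, 0.01] a [0.0, -0.01, 0.82]
  o [-0.27, -0.08, 0.01] a [0.0, -0.01, 0.82]
  o [-0.28, -0.06, 0.01] a [0.0, -0.01, 0.82]
  o [-0.28, -0.03, 0.01] a [0.0, -0.01, 0.82]
  o [-0.28, -0.01, 0.01] a [0.0, -0.01, 0.82]
  o [-0.28, 0.01, 0.01] a [0.0, -0.01, 0.82]
```

drive_tool:
  rows:
    - {"offset": [-0.11, -0.26, 0.01], "angular": [0, 0, 0.82], "gripper": 0.2}
    - {"offset": [-0.13, -0.25, 0.01], "angular": [0, 0, 0.82], "gripper": 0.2}
    - {"offset": [-0.15, -0.24, 0.01], "angular": [0, 0, 0.82], "gripper": 0.2}
    - {"offset": [-0.17, -0.23, 0.01], "angular": [0, 0, 0.82], "gripper": 0.2}
    - {"offset": [-0.19, -0.21, 0.01], "angular": [0, 0, 0.82], "gripper": 0.2}
    - {"offset": [-0.2, -0.2, 0.01], "angular": [0, 0, 0.82], "gripper": 0.2}
    - {"offset": [-0.22, -0.18, 0.01], "angular": [0, 0, 0.82], "gripper": 0.2}
    - {"offset": [-0.23, -0.16, 0.01], "angular": [0, 0, 0.82], "gripper": 0.2}

```text
time_s: 21.42
eef_pos: [0.4623, 0.3009, 0.0894]
tool_rot: [0.907, 0.422, 0.0, 0.0]
ft_force: [-1.0, 0.2, 0.1]
gripper_width: 0.0553
grasp_force: 0.0
```

drive_tool:
  rows:
    - {"offset": [-0.24, -0.14, 0.01], "angular": [0, 0, 0.82], "gripper": 0.2}
    - {"offset": [-0.26, -0.12, 0.01], "angular": [0, 0, 0.82], "gripper": 0.2}
    - {"offset": [-0.26, -0.1, 0.01], "angular": [0, 0, 0.82], "gripper": 0.2}
    - {"offset": [-0.27, -0.08, 0.01], "angular": [0, 0, 0.82], "gripper": 0.2}
    - {"offset": [-0.28, -0.06, 0.01], "angular": [0, 0, 0.82], "gripper": 0.2}
    - {"offset": [-0.28, -0.03, 0.01], "angular": [0, 0, 0.82], "gripper": 0.2}
    - {"offset": [-0.28, -0.01, 0.01], "angular": [0, 0, 0.82], "gripper": 0.2}
    - {"offset": [-0.28, 0.01, 0.01], "angular": [0, 0, 0.82], "gripper": 0.2}

```text
time_s: 22.08
eef_pos: [0.3776, 0.2704, 0.0861]
tool_rot: [0.994, 0.107, 0.0, -0.0]
ft_force: [0.3, -0.6, 0.1]
gripper_width: 0.0551
grasp_force: 0.0
```

drive_tool:
  rows:
    - {"offset": [0, 0, 0], "angular": [0, 0, 0], "gripper": 0.2}
    - {"offset": [0, 0, 0], "angular": [0, 0, 0], "gripper": 0.2}
    - {"offset": [0, 0, 0], "angular": [0, 0, 0], "gripper": 0.2}

```text
time_s: 22.33
eef_pos: [0.3789, 0.2709, 0.086]
tool_rot: [0.994, 0.11, 0.001, -0.0]
ft_force: [0.1, 0.1, -0.0]
gripper_width: 0.0553
grasp_force: 0.0
```

```bash
python3 plan.py 379.6,272.5,5,12.2,4
python3 - <<'E'
from h import *
p,d=ctrl.capture("top");blobs(d,.021);cv2.imwrite("pics/t2.png",cv2.resize(p[120:320,120:420],None,fx=2.6,fy=2.6)[:,:,::-1])
E
```

```text
t 22.33 p [378.9 270.9  86. ] psi 12.7 w 55.3 F 0.0 q [ 0.46  0.41  1.87 -0.    0.86  1.81] ft [ 0.1  0.1 -0. ]
-> 379.6,272.5,5,12.2,4
  o [0.01, -0.01, 0.51] a [-0.0, -0.0, 0.02]
  o [0.01, -0.01, 0.51] a [-0.0, -0.0, 0.02]
  o [0.01, -0.01, 0.51] a [-0.0, -0.0, 0.02]
  o [0.01, -0.01, 0.51] a [-0.0, -0.0, 0.02]
px [479.  41.] n 341 ztop 0.0261 rect c [ 914.3 -339.3] size [ 20.9 100.5] ang 12.5 circ [ 917.3 -338.7] mean [ 914.3 -338.4]
px [432. 125.] n 1261 ztop 0.0452 rect c [ 704.4 -239.3] size [44.7 34.1] ang 10.3 circ [ 704.5 -239.8] mean [ 705.5 -239.5]
px [ 26. 116.] n 742 ztop 0.0426 rect c [718.  646.9] size [61.3 58.8] ang 51.9 circ [717.6 647.8] mean [718.2 646.7]
px [212. 114.] n 497 ztop 0.0628 rect c [730.2 241.1] size [44.  41.9] ang 46.6 circ [730.3 241.5] mean [730. 241.]
px [ 36. 161.] n 1391 ztop 0.0529 rect c [618.6 618. ] size [80.5 79.6] ang 35.9 circ [617.5 618.2] mean [618.4 616.8]
px [317. 164.] n 96 ztop 0.0346 rect c [629.   11.1] size [30.8 28.2] ang 1.4 circ [629.5  11.2] mean [629.4  11.3]
px [482. 194.] n 254 ztop 0.049 rect c [ 573.2 -342. ] size [34.2 34.2] ang 43.6 circ [ 572.8 -342.6] mean [ 572.6 -342. ]
px [169. 199.] n 476 ztop 0.0282 rect c [546.3 333.2] size [121.9  19.8] ang 87.7 circ [547.7 333.1] mean [546.3 332.1]
px [483. 221.] n 262 ztop 0.0487 rect c [ 514.3 -342.7] size [34.9 34.6] ang 49.4 circ [ 515.1 -343.8] mean [ 514.6 -342.8]
px [573. 301.] n 1641 ztop 0.0776 rect c [ 348.1 -579.2] size [121.6 200.1] ang 89.5 circ [ 348.1 -579.3] mean [ 359.4 -527.8]
px [611. 349.] n 459 ztop 0.079 rect c [ 254.  -586.6] size [122.2  14.4] ang 87.2 circ [ 258.1 -586.8] mean [ 255.7 -585.9]
px [ 52. 364.] n 675 ztop 0.0277 rect c [189.1 562.7] size [61.  54.1] ang 0.1 circ [189.  562.7] mean [188.8 563.3]
px [106. 366.] n 1109 ztop 0.0279 rect c [189.2 452.8] size [90.2 60.8] ang 89.2 circ [188.6 453. ] mean [187.4 448.7]
```

View pics/t2.png

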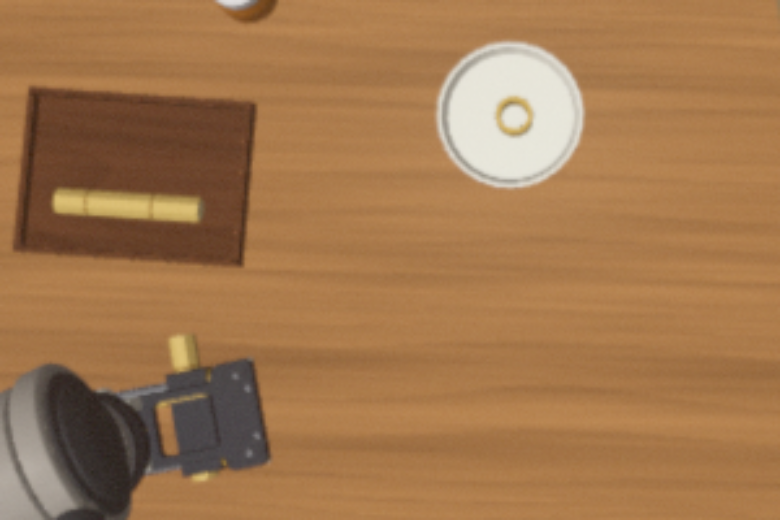

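First blank lies flat in the long tray (crop 128,205), tops of spools (48.9 mm) and collar (34.6 mm) agree with standing on the floors. Now the second blank.

drive_tool:
  rows:
    - {"offset": [0.02, -0.03, 0.6], "angular": [0, 0, 0.05], "gripper": 0.2}
    - {"offset": [0.02, -0.01, 0.7], "angular": [0, 0, 0.03], "gripper": 0.2}
    - {"offset": [0, 0, 0.5], "angular": [0, 0, 0], "gripper": 0.2}
    - {"offset": [0, 0, 0.22], "angular": [0, 0, 0], "gripper": 0.1}
    - {"offset": [0, 0, 0], "angular": [0, 0, 0], "gripper": -0.2}
    - {"offset": [0, 0, 0], "angular": [0, 0, 0], "gripper": -0.4}
    - {"offset": [0, 0, 0], "angular": [0, 0, 0], "gripper": -0.6}
    - {"offset": [0, 0, 0], "angular": [0, 0, 0], "gripper": -1}

```text
time_s: 23.05
eef_pos: [0.3801, 0.2728, 0.0058]
tool_rot: [0.994, 0.105, 0.001, -0.0]
ft_force: [-0.6, -0.3, -0.0]
gripper_width: 0.0283
grasp_force: 0.0
```

drive_tool:
  rows:
    - {"offset": [0, 0, 0], "angular": [0, 0, 0], "gripper": -1}
    - {"offset": [0, 0, 0], "angular": [0, 0, 0], "gripper": -1}
    - {"offset": [0, 0, 0], "angular": [0, 0, 0], "gripper": -1}
    - {"offset": [0, 0, 0], "angular": [0, 0, 0], "gripper": -1}

```text
time_s: 23.38
eef_pos: [0.3798, 0.2727, 0.0056]
tool_rot: [0.994, 0.105, 0.001, -0.0]
ft_force: [-0.6, -0.4, 7.2]
gripper_width: 0.0196
grasp_force: 20.0
```

```bash
python3 plan.py 379.6,272.5,94,12.2,4 597,331,94,87.4,16 | uniq
```

```text
t 23.38 p [379.8 272.7   5.6] psi 12.1 w 19.6 F 20.0 q [ 0.46  0.55  1.93 -0.    0.65  1.82] ft [-0.6 -0.4  7.2]
-> 379.6,272.5,94,12.2,4
  o [-0.0, 0.0, -0.55] a [-0.0, -0.0, -0.0]
-> 597,331,94,87.4,16
  o [0.35, -0.02, -0.0] a [0.0, 0.0, -0.82]
  o [0.35, 0.01, 0.0] a [0.0, 0.0, -0.82]
  o [0.35, 0.04, 0.0] a [0.0, 0.0, -0.82]
  o [0.35, 0.07, 0.0] a [0.0, 0.0, -0.82]
  o [0.34, 0.1, 0.0] a [0.0, 0.0, -0.82]
  o [0.33, 0.12, 0.0] a [0.0, 0.0, -0.82]
  o [0.32, 0.15, 0.0] a [0.0, 0.0, -0.82]
  o [0.3, 0.18, 0.0] a [0.0, 0.0, -0.82]
  o [0.29, 0.2, 0.0] a [0.0, 0.0, -0.82]
  o [0.27, 0.22, 0.0] a [0.0, 0.0, -0.82]
  o [0.25, 0.24, 0.0] a [0.0, 0.0, -0.82]
  o [0.23, 0.26, 0.0] a [0.0, 0.0, -0.82]
  o [0.21, 0.28, 0.0] a [0.0, 0.0, -0.82]
  o [0.19, 0.3, 0.0] a [0.0, 0.0, -0.82]
  o [0.16, 0.31, 0.0] a [0.0, 0.0, -0.82]
  o [0.13, 0.33, 0.0] a [0.0, 0.0, -0.82]
```

drive_tool:
  rows:
    - {"offset": [0, 0, -0.3], "angular": [0, 0, 0], "gripper": -1}
    - {"offset": [0, 0, -0.7], "angular": [0, 0, 0], "gripper": -1}
    - {"offset": [0, 0, -0.7], "angular": [0, 0, 0], "gripper": -1}
    - {"offset": [0, 0, -0.5], "angular": [0, 0, 0], "gripper": -1}
    - {"offset": [0.35, -0.02, 0], "angular": [0, 0, -0.82], "gripper": -1}
    - {"offset": [0.35, 0.01, 0], "angular": [0, 0, -0.82], "gripper": -1}
    - {"offset": [0.35, 0.04, 0], "angular": [0, 0, -0.82], "gripper": -1}
    - {"offset": [0.35, 0.07, 0], "angular": [0, 0, -0.82], "gripper": -1}

```text
time_s: 24.05
eef_pos: [0.4341, 0.2872, 0.0932]
tool_rot: [0.963, 0.268, 0.0, -0.0]
ft_force: [-0.4, -0.0, -0.3]
gripper_width: 0.0193
grasp_force: 20.0
```

drive_tool:
  rows:
    - {"offset": [0.34, 0.1, 0], "angular": [0, 0, -0.82], "gripper": -1}
    - {"offset": [0.33, 0.12, 0], "angular": [0, 0, -0.82], "gripper": -1}
    - {"offset": [0.32, 0.15, 0], "angular": [0, 0, -0.82], "gripper": -1}
    - {"offset": [0.3, 0.18, 0], "angular": [0, 0, -0.82], "gripper": -1}
    - {"offset": [0.29, 0.2, 0], "angular": [0, 0, -0.82], "gripper": -1}
    - {"offset": [0.27, 0.22, 0], "angular": [0, 0, -0.82], "gripper": -1}
    - {"offset": [0.25, 0.24, 0], "angular": [0, 0, -0.82], "gripper": -1}
    - {"offset": [0.23, 0.26, 0], "angular": [0, 0, -0.82], "gripper": -1}

```text
time_s: 24.72
eef_pos: [0.5424, 0.3161, 0.0927]
tool_rot: [0.826, 0.564, -0.0, 0.0]
ft_force: [-0.3, 0.1, 0.5]
gripper_width: 0.0194
grasp_force: 20.0
```

drive_tool:
  rows:
    - {"offset": [0.21, 0.28, 0], "angular": [0, 0, -0.82], "gripper": -1}
    - {"offset": [0.19, 0.3, 0], "angular": [0, 0, -0.82], "gripper": -1}
    - {"offset": [0.16, 0.31, 0], "angular": [0, 0, -0.82], "gripper": -1}
    - {"offset": [0.13, 0.33, 0], "angular": [0, 0, -0.82], "gripper": -1}
    - {"offset": [0, 0, 0], "angular": [0, 0, 0], "gripper": -1}
    - {"offset": [0, 0, 0], "angular": [0, 0, 0], "gripper": -1}
    - {"offset": [0, 0, 0], "angular": [0, 0, 0], "gripper": -1}

```text
time_s: 25.3
eef_pos: [0.5954, 0.3304, 0.0923]
tool_rot: [0.725, 0.689, -0.001, -0.0]
ft_force: [-0.9, 0.9, -0.0]
gripper_width: 0.0192
grasp_force: 20.0
```

```bash
python3 plan.py 597,331,18,87.4,4
```

```text
t 25.3 p [595.4 330.4  92.3] psi 87.1 w 19.2 F 20.0 q [ 0.39  0.74  1.21 -0.    1.19  0.44] ft [-0.9  0.9 -0. ]
-> 597,331,18,87.4,4
  o [0.0, 0.01, 0.46] a [-0.0, 0.0, -0.01]
  o [0.0, 0.01, 0.46] a [-0.0, 0.0, -0.01]
  o [0.0, 0.01, 0.46] a [-0.0, 0.0, -0.01]
  o [0.0, 0.01, 0.46] a [-0.0, 0.0, -0.01]
```

drive_tool:
  rows:
    - {"offset": [0, 0.04, 0.5], "angular": [0, 0, 0], "gripper": -1}
    - {"offset": [0, 0, 0.6], "angular": [0, 0, 0], "gripper": -1}
    - {"offset": [0, 0, 0.5], "angular": [0, 0, 0], "gripper": -1}
    - {"offset": [0, 0, 0.23], "angular": [0, 0, 0], "gripper": -1}
    - {"offset": [0, 0, 0], "angular": [0, 0, 0], "gripper": -1}
    - {"offset": [0, 0, 0], "angular": [0, 0, 0], "gripper": -1}

```text
time_s: 25.8
eef_pos: [0.5977, 0.3306, 0.0199]
tool_rot: [0.724, 0.69, -0.0, -0.0]
ft_force: [0.1, 0.1, -0.3]
gripper_width: 0.0197
grasp_force: 20.0
```

drive_tool:
  rows:
    - {"offset": [0, 0, 0.08], "angular": [0, 0, 0], "gripper": -1}
    - {"offset": [0, 0, 0.08], "angular": [0, 0, 0], "gripper": -1}
    - {"offset": [0, 0, 0.04], "angular": [0, 0, 0], "gripper": -1}
    - {"offset": [0, 0, 0], "angular": [0, 0, 0], "gripper": -1}
    - {"offset": [0, 0, 0], "angular": [0, 0, 0], "gripper": -1}

```text
time_s: 26.22
eef_pos: [0.5981, 0.3306, 0.0118]
tool_rot: [0.724, 0.69, 0.0, 0.0]
ft_force: [-0.4, -0.4, -0.8]
gripper_width: 0.0198
grasp_force: 20.0
```

drive_tool:
  rows:
    - {"offset": [0, 0, 0], "angular": [0, 0, 0], "gripper": -0.45}
    - {"offset": [0, 0, 0], "angular": [0, 0, 0], "gripper": -0.38}
    - {"offset": [0, 0, 0], "angular": [0, 0, 0], "gripper": -0.35}
    - {"offset": [0, 0, 0], "angular": [0, 0, 0], "gripper": -0.35}
    - {"offset": [0, 0, -0.3], "angular": [0, 0, 0], "gripper": -0.35}
    - {"offset": [0, 0, -0.7], "angular": [0, 0, 0], "gripper": -0.35}
    - {"offset": [0, 0, -0.8], "angular": [0, 0, 0], "gripper": -0.35}
    - {"offset": [0, 0, -0.6], "angular": [0, 0, 0], "gripper": -0.35}

```text
time_s: 26.88
eef_pos: [0.5985, 0.3309, 0.1108]
tool_rot: [0.724, 0.69, 0.001, 0.0]
ft_force: [0.9, -0.1, 0.9]
gripper_width: 0.0298
grasp_force: 0.0
```

drive_tool:
  rows:
    - {"offset": [0, -0.6, -0.6], "angular": [0, 0, 0], "gripper": -0.35}
    - {"offset": [0, -0.8, -0.5], "angular": [0, 0, 0], "gripper": -0.35}
    - {"offset": [-0.3, -0.8, 0], "angular": [0, 0, 0], "gripper": -0.35}
    - {"offset": [-0.5, -0.8, 0], "angular": [0, 0, 0], "gripper": -0.35}
    - {"offset": [-0.5, -0.8, 0], "angular": [0, 0, 0], "gripper": -0.35}
    - {"offset": [-0.5, -0.6, 0], "angular": [0, 0, 0], "gripper": -0.35}
    - {"offset": [0, 0, 0], "angular": [0, 0, 0], "gripper": -0.35}
    - {"offset": [0, 0, 0], "angular": [0, 0, 0], "gripper": -0.35}

```text
time_s: 27.55
eef_pos: [0.418, 0.2668, 0.1529]
tool_rot: [0.724, 0.69, 0.001, 0.0]
ft_force: [0.3, -0.0, 1.0]
gripper_width: 0.0301
grasp_force: 0.0
```

```bash
python3 plan.py
python3 - <<'E'
from h import *
p,d=ctrl.capture("top");blobs(d,.021);cv2.imwrite("pics/t3.png",p[:,:,::-1])
E
```

```text
t 27.55 p [418.  266.8 152.9] psi 87.2 w 30.1 F 0.0 q [ 0.41  0.36  1.71 -0.    1.06  0.46] ft [ 0.3 -0.   1. ]
px [479.  41.] n 344 ztop 0.0262 rect c [ 914.4 -339.5] size [ 21.3 101.2] ang 11.3 circ [ 913.7 -339.7] mean [ 914.4 -339.4]
px [432. 125.] n 1255 ztop 0.0458 rect c [ 704.2 -240. ] size [44.7 33.6] ang 8.1 circ [ 703.8 -240. ] mean [ 705.5 -239.4]
px [ 26. 116.] n 745 ztop 0.0427 rect c [719.1 647.8] size [60.4 60. ] ang 39.9 circ [717.8 648.4] mean [718.4 647.1]
px [212. 114.] n 498 ztop 0.0629 rect c [730.2 241.3] size [42.1 43.7] ang 14.7 circ [730.8 241. ] mean [730.1 241. ]
px [ 36. 161.] n 1402 ztop 0.0529 rect c [618.6 618. ] size [78.9 80.8] ang 8.6 circ [618.5 618.5] mean [618.6 617. ]
px [317. 164.] n 94 ztop 0.0348 rect c [629.1  11.1] size [30.8 28.2] ang 1.5 circ [629.4  11.2] mean [629.3  11.3]
px [171. 176.] n 471 ztop 0.0285 rect c [596.5 329.8] size [121.   20.1] ang 87.2 circ [596.9 329.8] mean [596.3 328.6]
px [482. 194.] n 257 ztop 0.0492 rect c [ 572.9 -343.3] size [32.4 36.3] ang 0.3 circ [ 572.7 -343. ] mean [ 572.7 -341.9]
px [168. 199.] n 475 ztop 0.0284 rect c [546.5 333. ] size [121.6  20.1] ang 87.6 circ [547.4 333. ] mean [546.3 332.6]
px [483. 221.] n 260 ztop 0.049 rect c [ 514.5 -343.8] size [33.8 35.5] ang 0.8 circ [ 514.6 -343.5] mean [ 514.5 -342.8]
px [582. 311.] n 2155 ztop 0.0783 rect c [ 347.3 -583.5] size [201.4 130.3] ang 0.2 circ [ 348.2 -578.4] mean [ 335.6 -550.3]
px [ 92. 364.] n 1688 ztop 0.028 rect c [189.4 475.3] size [135.7  61.3] ang 89.3 circ [198.7 475.3] mean [190.8 478.5]
px [ 41. 367.] n 34 ztop 0.0276 rect c [186.3 586.8] size [50.1  5. ] ang 1.3 circ [186.3 586.8] mean [181.6 586.6]
```

View pics/t3.png

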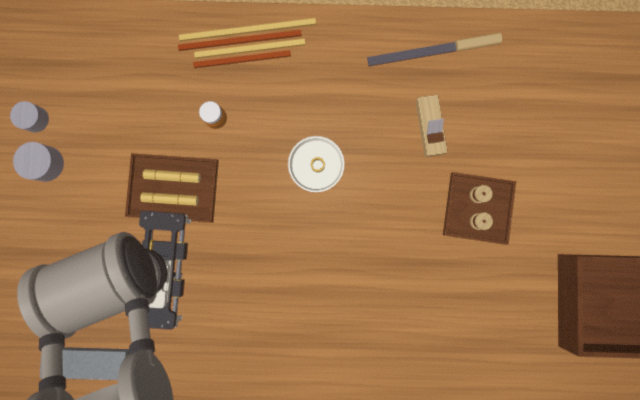

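Both blanks lie flat in the long tray (171,176 and 168,199), both spools stand in the square tray (482,194 and 483,221), and the collar is in the dish (317,165). Plane and jar have not moved, and all heights and positions are within tolerance.

```bash
python3 -c "
from cell import ctrl
print(ctrl.hand_in())"
```

```text
the job is handed in; nothing more can be done
None
```

I've handed the job in, though it returned no verdict: the last top view shows both blanks flat in the long tray, both spools upright in the square tray and the collar upright in the dish, with the plane and jar unmoved, at about 28 s of the 115 s allowed.

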